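# Tuck the lap strip under the lap sheet and hold it down for tacking

### The job

Clear the offcut of square bar off the fixture's deck into the scrap tray. Then take the ribbed lap strip, lay it on the deck, square to the lap sheet and centred on it, and slide its toe at least 20 mm under the hinged lap sheet without lifting the sheet. Press the strip down flat on the deck with about 15 N and finish still holding it there, pressed, as for tacking: do not let go, and leave the other things on the bench where they are.

Things in the scene. Friction and masses are not known exactly. Their poses are not given: they have to be found in the camera images.
- fixture: lap fixture, bolted to the bench: dark steel deck plate 220 (x) by 180 (y) by 18 mm, a grey bar across its far end carrying the hinged lap sheet. Origin: centre of the deck's underside, at bench level; +x from the open near end to the lap sheet. Deck top at z = 18 mm. Lap sheet over x = 20 to 90 mm, y = -83 to 83 mm; grey bar over x = 92 to 108 mm, up to z = 40 mm.
- deck: the deck plate of the fixture (fixed to it, same origin and axes), the flat surface on which the strip is to be pressed
- lap (a joint): hinge of the lap sheet, rad: 0 = level on its stop (as found, cannot go lower), grows as its near edge is lifted. Steel sheet 70 by 166 by 3 mm, 0.18 kg, hinged at its far edge, fixture x = 90 mm; only its weight holds it, so about 1 N at the near edge lifts it. At 0 its underside is 9 mm and its top 12 mm above the deck.
- lap_edge (a point): middle of the lap sheet's near edge, at its underside, when the sheet lies level (fixed to the fixture, axes as the fixture's): 9 mm above the deck, 20 mm from the fixture's origin along +x
- strip: lap strip, loose aluminium, 0.3 kg: plate 80 (x) by 150 (y) by 5 mm with an upright rib along y, 8 mm thick, 130 mm long, centred at x = -10 mm, up to 44 mm above the underside: grip it there. Origin: centre of the plate's underside. The toe is the long edge at +x (46 mm of bare plate before the rib). Starts flat on the bench left or right of the fixture, rib up, toe roughly away from the robot.
- strip_toe (a point): middle of the strip's toe edge, at the underside (40 mm from the strip's origin along its +x); axes as the strip's
- strip_rib (a point): middle of the top of the strip's rib (10 mm to the -x side of the strip's origin, 44 mm above the underside)
- offcut: loose offcut of square steel bar lying on the deck in front of the lap sheet, where the strip has to go: 22 (x) by 80 (y) by 25 mm (z), about 0.28 kg. Origin at the centre of its underside; long axis = its y.
- tray: grey open scrap tray, fixed to the bench on the other side of the fixture from the strip: 150 (x) by 180 (y) by 45 mm outside, walls 4 mm, floor about 5 mm. Origin: centre of its underside. A flat steel scrap (75 by 28 by 8 mm) already lies near its +y end, at y = 46 to 84 mm.
- wrench: open-ended wrench, 170 mm long, lying on the bench behind the fixture; origin under its middle
- hammer: hammer, 260 mm long, lying on the bench behind the fixture; origin under its middle
- jar: closed glass jar, 60 mm across and 75 mm tall, standing on the bench beside the fixture's far left corner; origin at the centre of its underside
- tin: closed grey tin, 70 mm across and 60 mm tall, standing on the bench beside the fixture's far right corner; origin at the centre of its underside
- wire_brush: brush, 190 mm long, lying on the bench at the far left; origin under its middle
- clamp: C-shaped steel clamp, about 110 by 90 mm, 16 mm thick, lying on the bench at the far right; origin under its middle

How it is judged:
By the outcome, as a careful person would: the job done as asked, in the order asked, and still so for the second after the job is handed in, while the arm keeps its last pose, push and grip.
It also fails if it takes over 59 s, if anything falls off the work surface, if the arm or the gripper's body presses on something with over 40 N, if the wrist force passes 120 N, or if a joint passes its speed limit or range.

### The arm

A 6-joint arm with a two-finger parallel gripper is mounted at the origin on the work surface. World frame = base frame: x ahead of the robot, y to its left, z up, the work surface at z = 0. Lengths are in m, angles in rad, forces in N, time in s.
With the tool pointing down it reaches from about 0.375 to 0.925 m from the base axis. Payload 5.7 kg.
Tool frame: the origin (TCP) lies between the finger pads; the fingertips stand 22 mm ahead of it and the grasp point (between the pads) lies 3 mm ahead of it (robot.tip_reach is the distance from the TCP to the fingertips, in m); z points along the fingers, x is the direction in which the jaws open and shut, and the axes are right-handed (so a half turn about z gives the same grasp; the last joint's range is limited). The gripper opens to 88 mm and grips with 3 to 60 N. Pads are 20 mm wide; open, the fingers measure 115 mm over their backs; the gripper's body (75 mm by 178 mm) begins 61 mm behind the grasp point.
Start: joints at [1.049, 0.359, 1.51, -0, 1.272, -0.115], TCP at [0.237, 0.551, 0.245] pointing down, gripper open.
Joint ranges: [-2.97, 2.97], [-1.01, 2.36], [0.21, 2.38], [-0.96, 4.11], [0.2, 2.71], [-2.98, 2.98]. Speed limits (rad/s): [2.39, 2.39, 3.14, 3.14, 3.14, 3.14].

### API

Orientations are given as a 3x3 rotation matrix whose columns are the frame's x, y, z axes.
In Python, from station import robot gives the robot as it stands.
- The arm moves only by the tool step_arm, never from a script. Its argument "deltas" is text: rows parted by semicolons, each of 5 numbers parted by spaces: the gripper command: -1 is shut, 1 is fully open, values between are in proportion, then the shift along the tool's x, y, z scaled (see below), then the turn about the tool's z scaled (see below). A call has 1 to 10 rows; each row is the pose to reach, as a shift and turn from the pose measured when the call began, along the tool's axes at that moment, turning the shorter way round; what a row does not reach only later rows make up. The controller multiplies each number of a shift by 10 cm and each number of a turn by pi rad. A row lasts 1/8 s, in which the tool goes at most 62.5 mm and 10.7 degrees, less where a joint would pass 70% of its speed; a pose out of reach is approached as far as the arm can. A call with a number of a shift or a turn outside -1 to 1 is refused whole. A call with a gripper value outside its range is refused whole. The fingers move at their own pace and stop on an object; the grip force is fixed at half the most. Time passes only in rows, so rows that repeat a pose let the fingers close. It gives the time, the measured TCP pose, the force and the opening at its end, in the units of the state.
- robot.sense(): the state, without advancing time (a new reading comes with each control period).
- robot.read_camera(name): name is "scene" or "top" or "wrist"; returns a dict with "frame" (384x512x3 uint8, red, green, blue), "fx", "fy", "cx", "cy" (pixels), "camera_from_world" (4x4, takes a point from world to camera coordinates); the wrist camera has in their place "mount" (4x4, takes a point from camera to tool coordinates, whose origin is the TCP and whose axes are the tool frame's). Camera axes: x right, y up, looking along -z (the intrinsics and any distortion apply to the point x, -y, -z); pixel columns grow to the right and rows downward; lengths in m; the calibration is good to about 2 mm. A picture is of the moment at which its call begins: read the wrist's pose just before it. There is no depth.
- robot.job_done(): hands the job in, once; it reports no verdict.
The state is a dict: "clock": time; "joint_pos": joint angles; "dq": joint speeds; "joint_torque": joint torques, N m; "ee_pos": TCP position; "ee_rot": TCP orientation; "ft_force": force on the tool from outside, world axes, zero at the start; "torque": the same for the moment, N m; "width": finger opening in m.
Only numpy, scipy, OpenCV 4.12 (cv2) and the standard library are available. Lean on these libraries where they do the work, as an engineer would, in place of code of your own. Each camera call takes 0.05 s, during which the arm holds its last target.

## Working session

There is one attempt and no reset: what is moved stays moved. The work goes in short steps, Python scripts to look and compute and a tool call to move; the robot and the scene stay as the last step left them, time stands still between calls to the robot, and variables do not carry over. Pictures are saved under pics/ and viewed, and the job is handed in when it is done.

Besides the shell and the picture viewer there is one more tool, called after "Emit:" in YAML: its name, and indented under it one key for each argument. step_arm: Moves the arm, as the interface text tells. Its arguments: {"type":"object","properties":{"deltas":{"type":"string"}},"required":["deltas"]}

```bash
ls; mkdir -p pics; cat > h.py <<'E'
import numpy as np, cv2
from station import robot
def snap(n,tag):
    s=robot.sense(); c=robot.read_camera(n); cv2.imwrite(f'pics/{tag}.png',c['frame'][:,:,::-1]); 
    np.savez(f'{tag}.npz',ee_pos=s['ee_pos'],ee_rot=s['ee_rot'],**{k:v for k,v in c.items() if isinstance(v,(np.ndarray,float,int))})
    return s,c
E
python3 - <<'E'
from h import *
for n in ['scene','top','wrist']:
    s,c=snap(n,n+'0'); print(n,{k:v for k,v in c.items() if k!='frame'})
print(s)
E
```

```text
pics
scene {'fx': 463.3045996924731, 'fy': 463.3045996924731, 'cx': 249.00954629265502, 'cy': 196.28331669889147, 'camera_from_world': array([[-0.71367388,  0.70022842,  0.01870156,  0.44502688],
       [-0.42211905, -0.45122379,  0.78626497,  0.18254927],
       [ 0.55900367,  0.55324249,  0.61760639, -1.987907  ],
       [ 0.        ,  0.        ,  0.        ,  1.        ]])}
top {'fx': 397.23640798203775, 'fy': 397.23640798203775, 'cx': 254.35336947871662, 'cy': 191.15915831812674, 'camera_from_world': array([[ 9.83204909e-02, -9.95154156e-01, -1.13437202e-03,
        -5.57651467e-02],
       [ 9.72222475e-01,  9.58114330e-02,  2.13550062e-01,
        -5.57206232e-01],
       [-2.12406546e-01, -2.20992089e-02,  9.76931463e-01,
        -1.24131278e+00],
       [ 0.00000000e+00,  0.00000000e+00,  0.00000000e+00,
         1.00000000e+00]])}
wrist {'fx': 288.178132856431, 'fy': 288.178132856431, 'cx': 256.1692763003001, 'cy': 193.2981220147218, 'mount': array([[ 9.99999338e-01, -1.14401830e-03, -1.27141019e-04,
        -4.74222303e-04],
       [-1.13065121e-03, -9.55548885e-01, -2.948
[... 307 characters left out ...]
-06,
        1.27249512e+00, -1.15092685e-01]), 'dq': array([-4.67038505e-04, -2.19208408e-03, -1.29405246e-03, -1.89700601e-03,
        1.38724750e-03,  2.24115561e-05]), 'joint_torque': array([-5.50814311e-04, -5.16359890e+01, -2.71401876e+01,  6.75323023e-02,
        2.77107814e-02, -1.84582512e-05]), 'ee_pos': array([0.2371133 , 0.55052506, 0.24389896]), 'ee_rot': array([[ 3.95663613e-01,  9.18395145e-01, -8.14061160e-04],
       [ 9.18394045e-01, -3.95664409e-01, -1.43304096e-03],
       [-1.63819288e-03, -1.80626760e-04, -9.99998642e-01]]), 'ft_force': array([-0.23669654,  0.44096092, -0.10259214]), 'torque': array([-0.03949312, -0.07228071, -0.01960873]), 'width': 0.08794529088187862}
```

View pics/scene0.png

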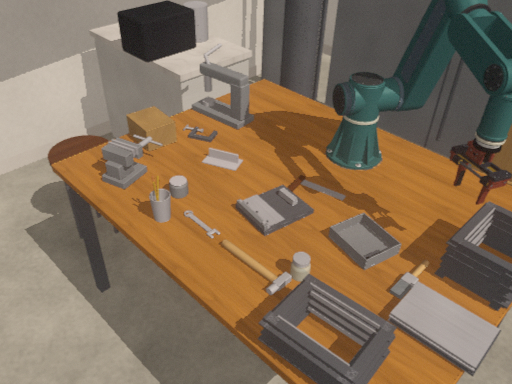

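View pics/top0.png

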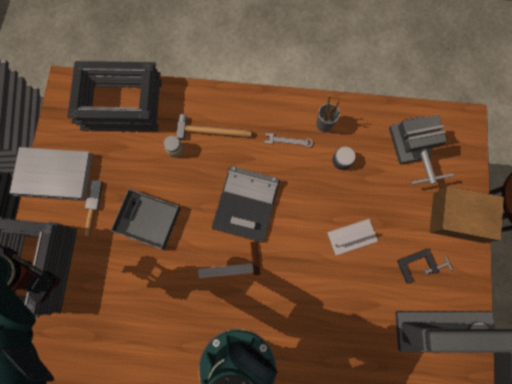

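View pics/wrist0.png

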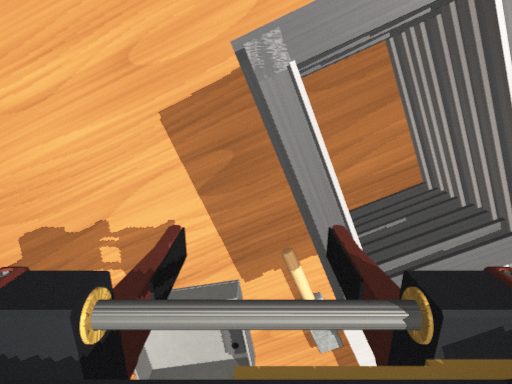

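The scene and top views show the fixture at about (247,205) in the top view. The offcut is a light bar at (243,223), the strip is on the right at (353,237) and the tray on the left at (147,220).

```bash
cat >> h.py <<'E'
def ray(c,uv,z):
    """pixels -> world pts on plane z. c: dict/npz with calibration"""
    uv=np.atleast_2d(np.array(uv,float))
    d=np.c_[(uv[:,0]-c['cx'])/c['fx'],-(uv[:,1]-c['cy'])/c['fy'],-np.ones(len(uv))]
    if 'camera_from_world' in c: M=np.linalg.inv(c['camera_from_world'])
    else:
        T=np.eye(4);T[:3,:3]=c['ee_rot'];T[:3,3]=c['ee_pos'];M=T@c['mount']
    d=d@M[:3,:3].T;o=M[:3,3]
    return o+d*((z-o[2])/d[:,2])[:,None]
def proj(c,P):
    P=np.atleast_2d(P)
    if 'camera_from_world' in c: M=np.array(c['camera_from_world'])
    else:
        T=np.eye(4);T[:3,:3]=c['ee_rot'];T[:3,3]=c['ee_pos'];M=np.linalg.inv(T@c['mount'])
    q=P@M[:3,:3].T+M[:3,3]
    return np.c_[c['cx']-c['fx']*q[:,0]/q[:,2],c['cy']+c['fy']*q[:,1]/q[:,2]]
E
python3 - <<'E'
from h import *
np.set_printoptions(precision=3,suppress=True)
c=dict(np.load('top0.npz'))
print('deck',ray(c,[(213,231),(266,242),(247,205)],.018))
print('off',ray(c,[(232,220),(254,227)],.043))
print('strip',ray(c,[(327,235),(371,220),(379,239),(336,254),(353,237)],0.0))
print('tray',ray(c,[(129,192),(180,207),(163,247),(113,231)],.045))
im=cv2.imread('pics/top0.png')[140:280,90:400]
cv2.imwrite('pics/top0c.png',cv2.resize(im,None,fx=2.5,fy=2.5,interpolation=cv2.INTER_CUBIC))
E
```

```text
deck [[ 0.421  0.123  0.018]
 [ 0.402 -0.055  0.018]
 [ 0.519  0.02   0.018]]
off [[ 0.461  0.063  0.043]
 [ 0.445 -0.011  0.043]]
strip [[ 0.447 -0.256  0.   ]
 [ 0.512 -0.401  0.   ]
 [ 0.451 -0.43   0.   ]
 [ 0.387 -0.29   0.   ]
 [ 0.449 -0.343  0.   ]]
tray [[0.52  0.413 0.045]
 [0.486 0.238 0.045]
 [0.351 0.274 0.045]
 [0.387 0.443 0.045]]
```

View pics/top0c.png

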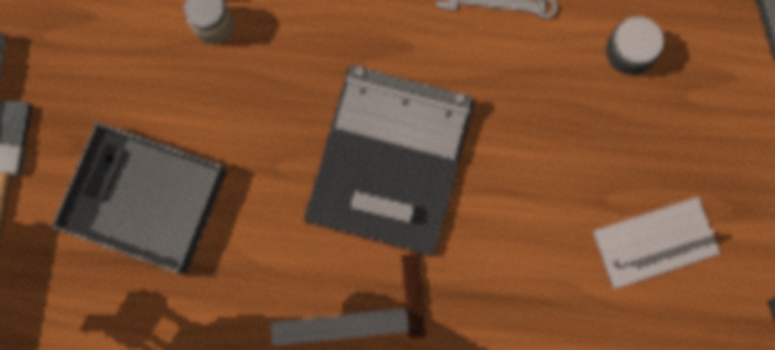

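```bash
python3 - <<'E'
from h import *
im=cv2.imread('pics/scene0.png')[110:280,180:420]
cv2.imwrite('pics/scene0c.png',cv2.resize(im,None,fx=3.3,fy=3.3,interpolation=cv2.INTER_CUBIC))
np.set_printoptions(precision=3,suppress=True)
c=dict(np.load('top0.npz')); print(ray(c,[(200,272),(254,270)],0.0))
E
```

```text
[[ 0.285  0.152  0.   ]
 [ 0.309 -0.024  0.   ]]
```

View pics/scene0c.png

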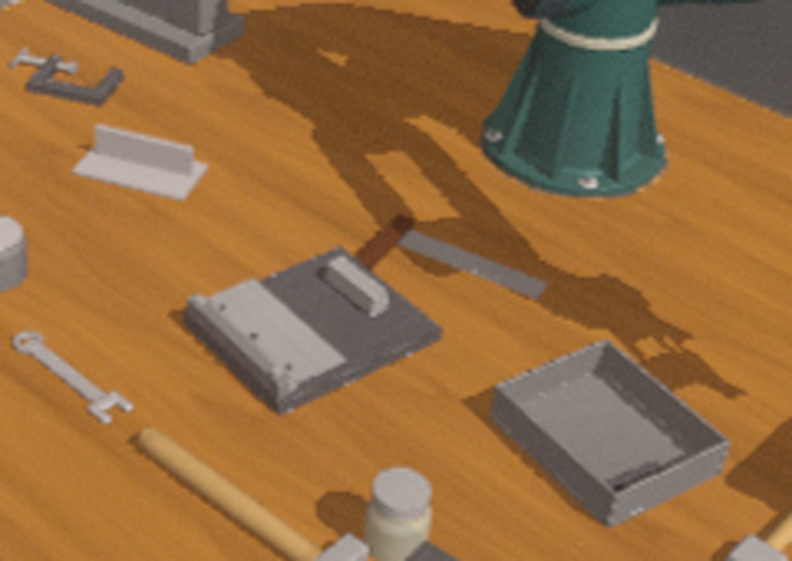

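The scene crop shows an unlisted try-square lying flat in front of the fixture, which I'll keep clear of. Next I'll work out a move to above the offcut.

```bash
cat >> h.py <<'E'
def delta(pos,ang=None):
    s=robot.sense();R=s['ee_rot'];d=R.T@(np.array(pos)-s['ee_pos'])
    a0=np.degrees(np.arctan2(R[1,0],R[0,0]))
    t=0 if ang is None else ((a0-ang+180)%360-180)/180
    return np.round(np.r_[d*10,t],4),round(float(a0),2)
def w2(uv): pass
E
python3 - <<'E'
from h import *
print(delta((0.455,0.05,0.25),-8))
E
```

```text
(array([-3.7354,  3.9815, -0.0555,  0.415 ]), 66.69)
```

Emit:
step_arm:
  deltas: "1 -0.93 1 0 0.1; 1 -0.93 1 0 0.1; 1 -0.93 1 0 0.1"

```text
clock: 0.52
ee_pos: [0.2926, 0.4225, 0.2438]
ee_rot: [[0.663, 0.749, -0.002], [0.749, -0.663, -0.003], [-0.003, 0.001, -1.0]]
ft_force: [0.2, -0.0, -0.3]
width: 0.0878
```

```bash
python3 - <<'E'
from h import *
print(robot.sense()['clock'],robot.sense()['ee_pos'],delta((0.455,0.05,0.25),-8))
E
```

```text
0.525 [0.2925884  0.42248349 0.24376535] (array([-1.7139,  3.6845, -0.0529,  0.3139]), 48.5)
```

Emit:
step_arm:
  deltas: "1 -0.46 1 0 0.06; 1 -0.46 1 0 0.1; 1 -0.46 1 0 0.1"

```text
clock: 0.9
ee_pos: [0.3378, 0.3201, 0.2441]
ee_rot: [[0.863, 0.505, -0.002], [0.505, -0.863, -0.003], [-0.003, 0.002, -1.0]]
ft_force: [0.6, 0.7, 0.3]
width: 0.0878
```

```bash
python3 - <<'E'
from h import *
print(robot.sense()['clock'],robot.sense()['ee_pos'],delta((0.455,0.05,0.25),-8))
E
```

```text
0.9 [0.3378378  0.32005704 0.24406252] (array([-0.3518,  2.9228, -0.0518,  0.2129]), 30.31)
```

Emit:
step_arm:
  deltas: "1 -0.12 1 0 0.06; 1 -0.12 1 0 0.1; 1 -0.12 1 0 0.1"

```text
clock: 1.27
ee_pos: [0.3789, 0.2274, 0.2444]
ee_rot: [[0.977, 0.212, -0.001], [0.212, -0.977, -0.003], [-0.002, 0.003, -1.0]]
ft_force: [-1.3, -0.2, 0.3]
width: 0.088
```

```bash
python3 - <<'E'
from h import *
print(robot.sense()['clock'],robot.sense()['ee_pos'],delta((0.455,0.05,0.25),-8))
E
```

```text
1.275 [0.37891816 0.22740399 0.24444921] (array([ 0.3671,  1.8952, -0.051 ,  0.1125]), 12.25)
```

Emit:
step_arm:
  deltas: "1 0.2 1 -0.03 0.06; 1 0.2 1 -0.03 0.1; 1 0.2 1 -0.03 0.11"

```text
clock: 1.65
ee_pos: [0.421, 0.1341, 0.2479]
ee_rot: [[0.991, -0.133, -0.0], [-0.133, -0.991, -0.002], [0.0, 0.002, -1.0]]
ft_force: [-0.6, 0.7, -0.4]
width: 0.0878
```

```bash
python3 - <<'E'
from h import *
print(robot.sense()['clock'],robot.sense()['ee_pos'],delta((0.455,0.05,0.25),-8))
snap('wrist','w1');
E
```

```text
1.65 [0.42102926 0.13409863 0.24788578] (array([ 0.4482,  0.7886, -0.0192,  0.0021]), -7.62)
```

View pics/w1.png

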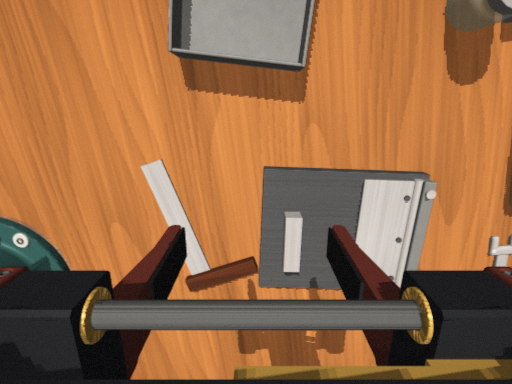

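```bash
python3 - <<'E'
from h import *
im=cv2.imread('pics/w1.png')[150:300,240:450]
cv2.imwrite('pics/w1c.png',cv2.resize(im,None,fx=3.8,fy=3.8,interpolation=cv2.INTER_CUBIC))
E
```

```text
(no output)
```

View pics/w1c.png

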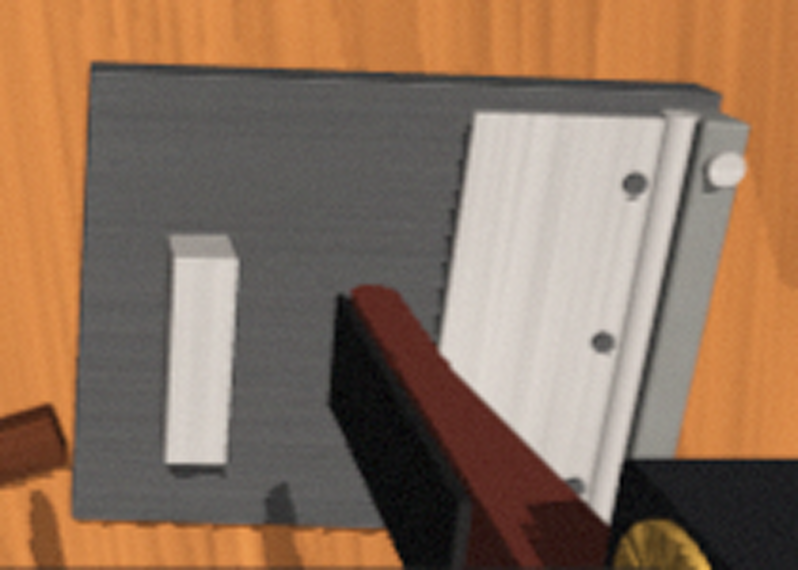

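```bash
python3 - <<'E'
from h import *
np.set_printoptions(precision=4,suppress=True)
c=dict(np.load('w1.npz'))
f=lambda L:np.array(L)/3.8+np.array([240,150])
o=ray(c,f([(170,257),(238,260),(228,464),(165,463)]),.043)[:,:2];print(o)
print('off c',o.mean(0),'sides',np.linalg.norm(np.diff(o,axis=0),axis=1)); d=(o[0]+o[1]-o[2]-o[3]);print('offcut yaw',np.degrees(np.arctan2(-d[0],d[1])))
k=ray(c,f([(92,66),(73,518),(690,86)]),.018)[:,:2];print(k,np.linalg.norm(k[1]-k[0]),np.linalg.norm(k[2]-k[0]))
e=k[0]-k[1];print('deck yaw',np.degrees(np.arctan2(-e[0],e[1])),np.degrees(np.arctan2(*(k[2]-k[0])[::-1])))
l=ray(c,f([(473,112),(440,350)]),.030)[:,:2];e=l[0]-l[1];print('lap',l,np.degrees(np.arctan2(-e[0],e[1])))
E
```

```text
[[ 0.449   0.0705]
 [ 0.4719  0.0664]
 [ 0.4616 -0.0124]
 [ 0.439  -0.009 ]]
off c [0.4554 0.0289] sides [0.0232 0.0795 0.0228]
offcut yaw -7.284403291227029
[[ 0.4309  0.1342]
 [ 0.4011 -0.0451]
 [ 0.6358  0.0999]] 0.1818268529108135 0.20775423489522982
deck yaw -9.440851581411117 -9.501860681650061
lap [[0.5567 0.1042]
 [0.543  0.0161]] -8.844652207551809
```

```bash
python3 - <<'E'
from h import *
print(delta((0.4554,0.0289,0.148),-7.3))
E
```

```text
(array([ 0.4908,  1.0029,  0.9985, -0.0017]), -7.61)
```

Emit:
step_arm:
  deltas: "1 0.49 1 0.4 0; 1 0.49 1 0.8 0; 1 0.49 1 1 0; 1 0.49 1 1 0"

```text
clock: 2.2
ee_pos: [0.4536, 0.0307, 0.146]
ee_rot: [[0.991, -0.13, -0.006], [-0.13, -0.991, -0.001], [-0.006, 0.001, -1.0]]
ft_force: [-0.5, -0.2, -0.2]
width: 0.0879
```

```bash
python3 - <<'E'
from h import *
print(delta((0.4554,0.0289,0.042),-7.3))
snap('wrist','w2');
E
```

```text
(array([ 0.0268,  0.0137,  1.0394, -0.0011]), -7.49)
```

View pics/w2.png

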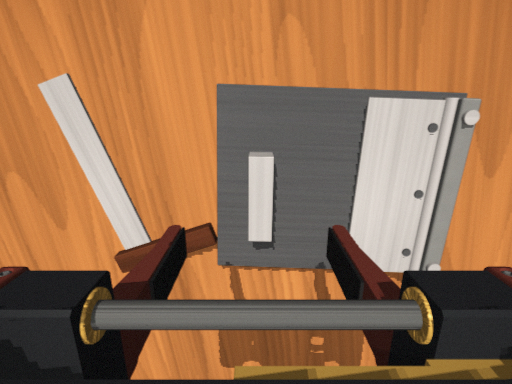

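```bash
python3 - <<'E'
from h import *
np.set_printoptions(precision=4,suppress=True)
c=dict(np.load('w2.npz'))
print('square',ray(c,[(210,225),(217,239),(152,236)],.01))
o=ray(c,[(249.5,158),(273,158),(271.5,241),(249,241)],.043)[:,:2];print(o.mean(0),np.linalg.norm(np.diff(o,axis=0),axis=1))
im=cv2.imread('pics/w2.png')[75:280,205:490]
cv2.imwrite('pics/w2c.png',cv2.resize(im,None,fx=2.8,fy=2.8,interpolation=cv2.INTER_CUBIC))
E
```

```text
square [[ 0.399  -0.0021  0.01  ]
 [ 0.4035 -0.0189  0.01  ]
 [ 0.3358 -0.0068  0.01  ]]
[0.4559 0.0282] [0.0201 0.0783 0.021 ]
```

View pics/w2c.png

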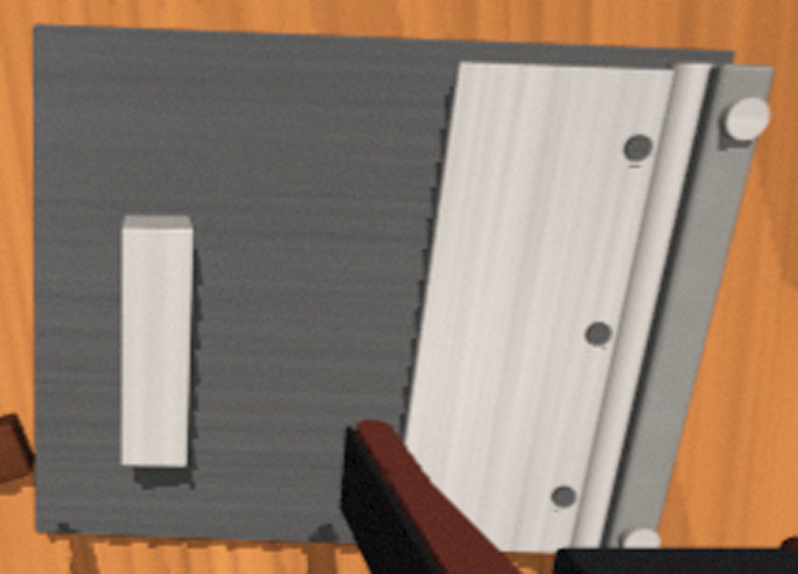

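```bash
python3 - <<'E'
from h import *
np.set_printoptions(precision=4,suppress=True)
c=dict(np.load('w2.npz'))
f=lambda L:np.array(L)/2.8+np.array([205,75])
k=ray(c,f([(35,26),(36,532),(733,50)]),.018)[:,:2];print(k,np.linalg.norm(k[1]-k[0]),np.linalg.norm(k[2]-k[0]))
e=k[0]-k[1];print('deck yaw',np.degrees(np.arctan2(-e[0],e[1])),np.degrees(np.arctan2(*(k[2]-k[0])[::-1])))
l=ray(c,f([(459,62),(405,440)]),.030)[:,:2];e=l[0]-l[1];y=np.degrees(np.arctan2(-e[0],e[1]));print('lap',l,y)
for y in (-8.9,-9.4):
  a=np.radians(y);X=np.array([np.cos(a),np.sin(a)]);Y=np.array([-X[1],X[0]])
  print('origin from TL,BL',k[0]+.11*X-.09*Y,k[1]+.11*X+.09*Y,'lap',l[0]-.02*X-.083*Y)
E
```

```text
[[ 0.431   0.132 ]
 [ 0.4011 -0.0453]
 [ 0.6472  0.0967]] 0.1798296557969855 0.21903664309831936
deck yaw -9.5854891189406 -9.294147115624442
lap [[ 0.5577  0.1045]
 [ 0.5374 -0.0186]] -9.394956476945554
origin from TL,BL [0.5258 0.0261] [0.5237 0.0266] lap [0.5251 0.0256]
origin from TL,BL [0.5248 0.0253] [0.5243 0.0256] lap [0.5244 0.0259]
```

Emit:
step_arm:
  deltas: "0.2 0.02 0.01 0.5 0; 0.2 0.02 0.01 0.9 0; 0.2 0.02 0.01 0.9 0"

```text
clock: 2.62
ee_pos: [0.4548, 0.0312, 0.0568]
ee_rot: [[0.992, -0.127, -0.007], [-0.127, -0.992, -0.0], [-0.007, 0.001, -1.0]]
ft_force: [-0.4, -0.6, -0.5]
width: 0.0616
```

```bash
python3 - <<'E'
from h import *
print(delta((0.4556,0.0287,0.042),-7.3))
snap('wrist','w3');
E
```

```text
(array([ 1.190e-02,  2.390e-02,  1.481e-01, -1.000e-04]), -7.33)
```

View pics/w3.png

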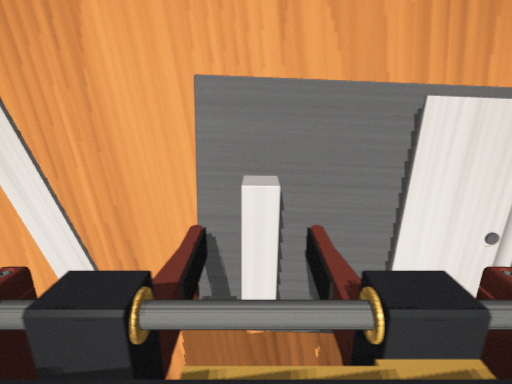

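The fixture's origin comes out at (0.5244, 0.0256) with yaw −9.4°, and every corner agrees. The picture shows the fingers straddling the offcut at (260,240).

Emit:
step_arm:
  deltas: "0.2 0.01 0.02 0.15 0; 0.2 0.01 0.02 0.15 0; -1 0.01 0.02 0.15 0; -1 0.01 0.02 0.15 0; -1 0.01 0.02 0.15 0; -1 0.01 0.02 0.15 0"

```text
clock: 3.42
ee_pos: [0.4567, 0.0287, 0.0432]
ee_rot: [[0.992, -0.128, -0.005], [-0.128, -0.992, -0.0], [-0.004, 0.001, -1.0]]
ft_force: [-0.8, 0.3, 3.0]
width: 0.0216
```

Emit:
step_arm:
  deltas: "-1 0 0 -0.5 0; -1 0 0 -1 0; -1 -0.1 -0.8 -1 0; -1 -0.1 -1 -1 0; -1 -0.1 -1 -1 0"

```text
clock: 4.05
ee_pos: [0.4597, 0.1311, 0.1431]
ee_rot: [[0.992, -0.125, -0.005], [-0.125, -0.992, -0.0], [-0.005, 0.001, -1.0]]
ft_force: [-0.3, 0.1, -2.9]
width: 0.022
```

```bash
python3 - <<'E'
from h import *
np.set_printoptions(precision=4,suppress=True)
print(robot.sense()['ee_pos'],delta((0.432,0.315,0.143),-10))
snap('wrist','w4');
E
```

```text
[0.4597 0.1311 0.1431] (array([-0.5046, -1.7898,  0.0021,  0.0157]), -7.17)
```

View pics/w4.png

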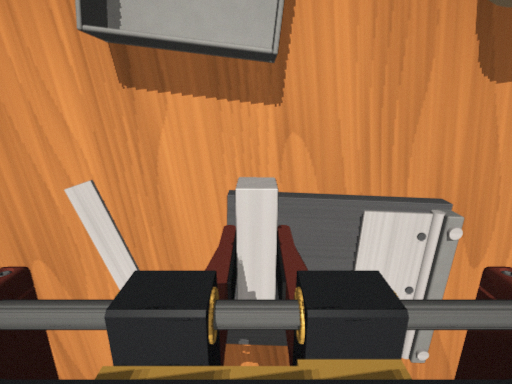

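The picture shows the offcut held in the jaws at (257,240). The tray's near rim runs from (82,30) to (273,57).

Emit:
step_arm:
  deltas: "-1 -0.27 -0.9 0 0.01; -1 -0.27 -0.9 0 0.01; -1 -0.27 -0.9 0 0.01"

```text
clock: 4.47
ee_pos: [0.4434, 0.223, 0.1424]
ee_rot: [[0.988, -0.155, -0.006], [-0.155, -0.988, -0.001], [-0.006, 0.002, -1.0]]
ft_force: [-0.5, -0.9, -2.6]
width: 0.0217
```

```bash
python3 - <<'E'
from h import *
np.set_printoptions(precision=4,suppress=True)
c=dict(np.load('w4.npz'))
print(ray(c,[(82,30),(273,57)],.045))
print(robot.sense()['ee_pos'],delta((0.432,0.315,0.143),-10))
snap('wrist','w5');
E
```

```text
[[0.3468 0.2799 0.045 ]
 [0.4854 0.2441 0.045 ]]
[0.4434 0.223  0.1424] (array([-0.2546, -0.8913, -0.0064,  0.0062]), -8.89)
```

View pics/w5.png

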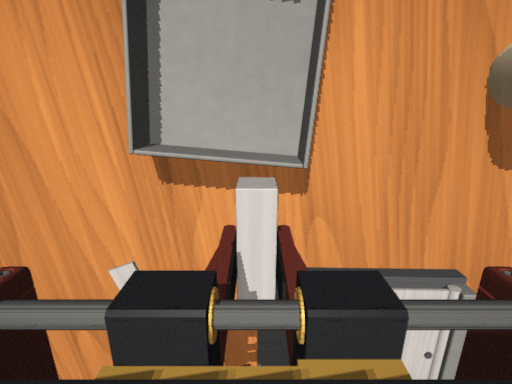

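```bash
python3 - <<'E'
from h import *
np.set_printoptions(precision=4,suppress=True)
c=dict(np.load('w5.npz'))
k=ray(c,[(131,153),(306,166)],.045)[:,:2];e=k[1]-k[0];y=np.arctan2(e[1],e[0]);print(k,np.linalg.norm(e),np.degrees(y))
X=np.array([np.cos(y),np.sin(y)]);Y=np.array([-X[1],X[0]])
o=k.mean(0)+.09*Y;print('tray',o);t=o-.022*Y;print(t)
print(delta((*t,.143),np.degrees(y)))
E
```

```text
[[0.3454 0.2808]
 [0.4882 0.2476]] 0.14663629048504634 -13.059338940729306
tray [0.4371 0.3519]
[0.4322 0.3304]
(array([-0.2799, -1.0537, -0.0072,  0.023 ]), -8.93)
```

Emit:
step_arm:
  deltas: "-1 -0.28 -1 0 0.02; -1 -0.28 -1 0 0.02; -1 -0.28 -1 0.4 0.02; -1 -0.28 -1 0.8 0.02; -1 -0.28 -1 0.8 0.02"

```text
clock: 5.15
ee_pos: [0.4288, 0.322, 0.0597]
ee_rot: [[0.976, -0.218, -0.013], [-0.218, -0.976, -0.006], [-0.011, 0.009, -1.0]]
ft_force: [0.0, 0.2, -2.7]
width: 0.0216
```

```bash
python3 - <<'E'
from h import *
np.set_printoptions(precision=4,suppress=True)
print(delta((0.4322,0.3304,.034),-13))
snap('wrist','w6');
E
```

```text
(array([ 0.0178, -0.092 ,  0.2563,  0.0022]), -12.61)
```

View pics/w6.png

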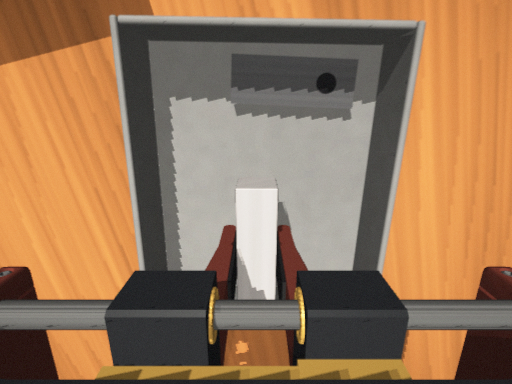

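The offcut is inside the tray, and the existing scrap at (295,75) is well clear of it. I'll lower and release.

Emit:
step_arm:
  deltas: "-1 0.01 -0.08 0.15 0; -1 0.01 -0.08 0.26 0; -1 0.01 -0.08 0.27 0; 0 0.01 -0.08 0.27 0; 0.3 0.01 -0.08 0.27 0; 0.3 0.01 -0.08 0.27 0"

```text
clock: 5.95
ee_pos: [0.433, 0.3307, 0.0349]
ee_rot: [[0.976, -0.218, -0.009], [-0.218, -0.976, -0.004], [-0.008, 0.005, -1.0]]
ft_force: [0.8, -0.5, 0.3]
width: 0.0489
```

Emit:
step_arm:
  deltas: "0.3 0 0 -0.6 0; 0.3 0 0 -1 0; 0.3 0 0 -1 0"

```text
clock: 6.32
ee_pos: [0.4362, 0.3325, 0.1383]
ee_rot: [[0.976, -0.218, -0.002], [-0.218, -0.976, 0.0], [-0.002, 0.0, -1.0]]
ft_force: [-0.1, -0.4, -0.4]
width: 0.057
```

```bash
python3 - <<'E'
from h import *
np.set_printoptions(precision=4,suppress=True)
snap('wrist','w7');print(robot.sense()['clock'])
print(delta((0.50,-0.30,.24),-20))
E
```

```text
6.375
(array([ 2.0085,  6.0249, -1.0291,  0.0411]), -12.6)
```

View pics/w7.png

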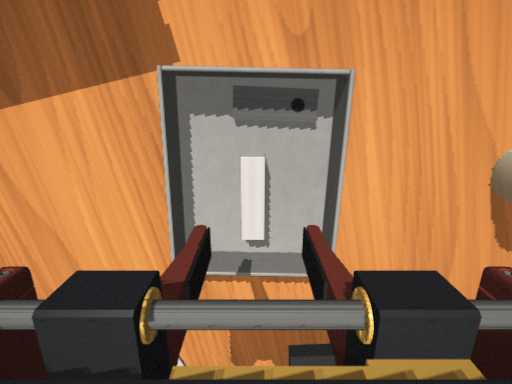

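The offcut lies flat in the tray at (253,197). Next is the strip.

Emit:
step_arm:
  deltas: "0.6 0.2 1 -0.3 0; 0.6 0.2 1 -0.7 0; 0.6 0.2 1 -0.9 0"

```text
clock: 6.75
ee_pos: [0.4324, 0.2275, 0.2268]
ee_rot: [[0.975, -0.22, -0.007], [-0.22, -0.975, -0.003], [-0.006, 0.004, -1.0]]
ft_force: [0.6, 0.8, 0.0]
width: 0.0703
```

Emit:
step_arm:
  deltas: "0.6 0.2 1 0 0; 0.6 0.2 1 0 0"

```text
clock: 7.0
ee_pos: [0.4287, 0.124, 0.226]
ee_rot: [[0.976, -0.22, -0.009], [-0.22, -0.976, -0.003], [-0.008, 0.005, -1.0]]
ft_force: [-0.3, -0.1, -0.4]
width: 0.0699
```

Emit:
step_arm:
  deltas: "0.6 0.2 1 0 0; 0.6 0.2 1 0 0"

```text
clock: 7.25
ee_pos: [0.4248, 0.0201, 0.225]
ee_rot: [[0.975, -0.22, -0.012], [-0.22, -0.975, -0.004], [-0.011, 0.006, -1.0]]
ft_force: [1.2, 0.1, -0.4]
width: 0.0698
```

Emit:
step_arm:
  deltas: "0.6 0.2 1 0 0; 0.6 0.2 1 0 0"

```text
clock: 7.5
ee_pos: [0.4211, -0.0838, 0.2239]
ee_rot: [[0.975, -0.222, -0.014], [-0.222, -0.975, -0.003], [-0.013, 0.006, -1.0]]
ft_force: [0.3, 0.2, -0.2]
width: 0.0703
```

Emit:
step_arm:
  deltas: "0.6 0.2 1 0 0; 0.6 0.2 1 0 0"

```text
clock: 7.75
ee_pos: [0.4174, -0.1877, 0.2228]
ee_rot: [[0.975, -0.223, -0.016], [-0.223, -0.975, -0.002], [-0.015, 0.006, -1.0]]
ft_force: [0.0, -0.2, -0.8]
width: 0.0702
```

```bash
python3 - <<'E'
from h import *
np.set_printoptions(precision=4,suppress=True)
print(robot.sense()['clock'],robot.sense()['ee_pos'],delta((0.46,-0.30,.24),24))
E
```

```text
7.75 [ 0.4174 -0.1877  0.2228] (array([ 0.6629,  1.0007, -0.177 , -0.2049]), -12.87)
```

Emit:
step_arm:
  deltas: "0.6 0.66 1 -0.18 -0.06; 0.6 0.66 1 -0.18 -0.12; 0.6 0.66 1 -0.18 -0.17; 0.6 0.66 1 -0.18 -0.205; 0.6 0.66 1 -0.18 -0.205"

```text
clock: 8.38
ee_pos: [0.4589, -0.2994, 0.2385]
ee_rot: [[0.914, 0.406, -0.019], [0.406, -0.914, 0.0], [-0.017, -0.008, -1.0]]
ft_force: [-0.4, -0.1, 0.5]
width: 0.0704
```

```bash
python3 - <<'E'
from h import *
np.set_printoptions(precision=4,suppress=True)
snap('wrist','w8');print(robot.sense()['clock'])
E
```

```text
8.425
```

View pics/w8.png

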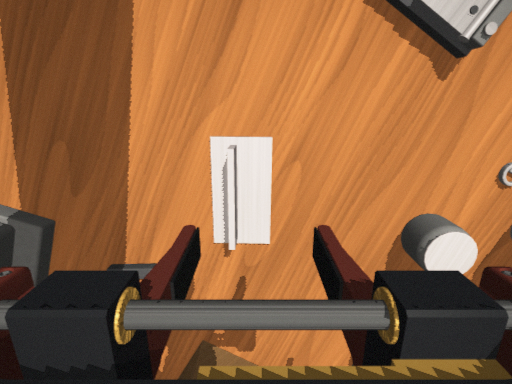

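```bash
python3 - <<'E'
from h import *
im=cv2.imread('pics/w8.png')[125:260,195:290]
cv2.imwrite('pics/w8c.png',cv2.resize(im,None,fx=4.4,fy=4.4,interpolation=cv2.INTER_CUBIC))
E
```

```text
(no output)
```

View pics/w8c.png

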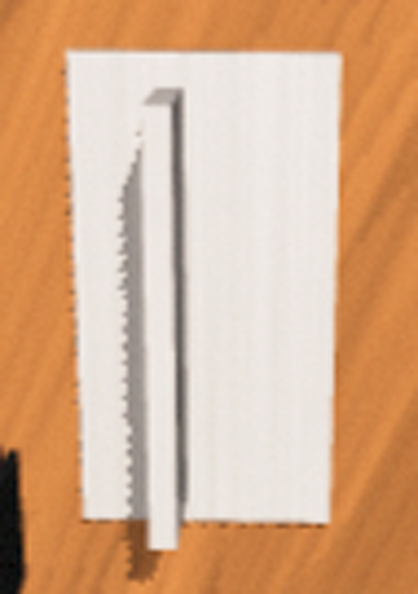

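```bash
python3 - <<'E'
from h import *
np.set_printoptions(precision=4,suppress=True)
c=dict(np.load('w8.npz'))
f=lambda L:np.array(L)/4.4+np.array([195,125])
p=ray(c,f([(67,52),(341,53),(329,522),(84,521)]),.005)[:,:2]
r=ray(c,f([(144,104),(173,105),(178,549),(149,549)]),.044)[:,:2]
print(p,np.linalg.norm(np.diff(p,axis=0),axis=1));e=p[1]+p[0]-p[2]-p[3];y=np.degrees(np.arctan2(-e[0],e[1]));print('c',p.mean(0),y)
print(r,np.linalg.norm(np.diff(r,axis=0),axis=1));e=r[1]+r[0]-r[2]-r[3];y2=np.degrees(np.arctan2(-e[0],e[1]));print('rib',r.mean(0),y2)
a=np.radians((y+y2)/2);print(p.mean(0)-.01*np.array([np.cos(a),np.sin(a)]))
print(delta((*r.mean(0),.14),np.degrees(a)))
E
```

```text
[[ 0.3828 -0.2859]
 [ 0.4561 -0.2534]
 [ 0.5162 -0.3918]
 [ 0.4431 -0.4247]] [0.0802 0.1508 0.0801]
c [ 0.4495 -0.339 ] 23.48256777427786
[[ 0.4111 -0.2839]
 [ 0.4182 -0.281 ]
 [ 0.4702 -0.4009]
 [ 0.4624 -0.4045]] [0.0077 0.1307 0.0086]
rib [ 0.4405 -0.3426] 23.225793523738673
[ 0.4404 -0.3429]
(array([-0.3284,  0.3271,  0.9914,  0.003 ]), 23.89)
```

Emit:
step_arm:
  deltas: "0.3 -0.33 0.33 0.3 0; 0.3 -0.33 0.33 0.6 0; 0.3 -0.33 0.33 0.9 0; 0.3 -0.33 0.33 1 0; 0.3 -0.33 0.33 1 0; 0.3 -0.33 0.33 1 0"

```text
clock: 9.18
ee_pos: [0.4412, -0.3433, 0.1402]
ee_rot: [[0.914, 0.405, -0.017], [0.405, -0.914, -0.002], [-0.016, -0.005, -1.0]]
ft_force: [-0.2, -0.3, 0.2]
width: 0.0574
```

```bash
python3 - <<'E'
from h import *
np.set_printoptions(precision=4,suppress=True)
s=robot.sense();print(s['ee_pos'],s['ee_rot'][:,2],s['joint_pos'],delta((.4404,-.3428,.032),23.35))
snap('wrist','w9')
E
```

```text
[ 0.4412 -0.3433  0.1402] [-0.0168 -0.0016 -0.9999] [-0.7765  0.4223  1.7054 -0.0151  1.0248 -1.1855] (array([ 0.0122, -0.0023,  1.082 ,  0.003 ]), 23.89)
```

View pics/w9.png

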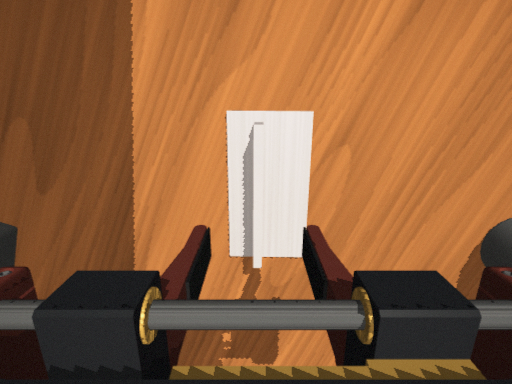

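Emit:
step_arm:
  deltas: "0.3 0 0 -0.6 0"

```text
clock: 9.35
ee_pos: [0.4402, -0.3413, 0.1981]
ee_rot: [[0.914, 0.405, -0.022], [0.405, -0.914, 0.004], [-0.019, -0.012, -1.0]]
ft_force: [1.1, -1.0, 0.0]
width: 0.0569
```

Emit:
step_arm:
  deltas: "0.3 0 0 -0.4 0; 0.3 0 0 -0.4 0; 0.3 0 0 -0.4 0"

```text
clock: 9.72
ee_pos: [0.441, -0.3412, 0.2382]
ee_rot: [[0.914, 0.405, -0.022], [0.405, -0.914, 0.003], [-0.019, -0.012, -1.0]]
ft_force: [-0.7, 0.3, -0.9]
width: 0.0573
```

Emit:
step_arm:
  deltas: "0.3 0 0 0.6 0"

```text
clock: 9.85
ee_pos: [0.4422, -0.3435, 0.1804]
ee_rot: [[0.914, 0.405, -0.015], [0.405, -0.914, -0.003], [-0.015, -0.003, -1.0]]
ft_force: [1.8, -0.2, -1.1]
width: 0.0572
```

Emit:
step_arm:
  deltas: "0.3 0 0 0.5 0"

```text
clock: 9.98
ee_pos: [0.4404, -0.3426, 0.1278]
ee_rot: [[0.914, 0.405, -0.017], [0.405, -0.914, -0.002], [-0.016, -0.005, -1.0]]
ft_force: [0.8, -1.1, -0.4]
width: 0.0569
```

Emit:
step_arm:
  deltas: "0.3 0.6 0 0 0"

```text
clock: 10.1
ee_pos: [0.4893, -0.3164, 0.1211]
ee_rot: [[0.916, 0.4, -0.027], [0.401, -0.916, 0.005], [-0.023, -0.016, -1.0]]
ft_force: [1.1, -1.8, 0.5]
width: 0.0571
```

Emit:
step_arm:
  deltas: "0.3 -0.6 0 0 0"

```text
clock: 10.22
ee_pos: [0.4437, -0.3348, 0.1205]
ee_rot: [[0.911, 0.412, -0.025], [0.413, -0.911, 0.006], [-0.02, -0.016, -1.0]]
ft_force: [-1.7, -1.9, 0.9]
width: 0.0568
```

Emit:
step_arm:
  deltas: "0.3 0 0 0 0; 0.3 0 0 0 0; 0.3 0.1 0 -0.1 0; 0.3 0.25 0 -0.25 0; 0.3 0.4 0 -0.4 0; 0.3 0.5 0 -0.5 0; 0.3 0.5 0 -0.5 0; 0.3 0.5 0 -0.5 0"

```text
clock: 11.22
ee_pos: [0.49, -0.3143, 0.1691]
ee_rot: [[0.911, 0.412, -0.026], [0.413, -0.911, 0.006], [-0.021, -0.017, -1.0]]
ft_force: [-0.9, -0.7, -0.7]
width: 0.0572
```

Emit:
step_arm:
  deltas: "0.3 -0.44 0 0.44 0"

```text
clock: 11.35
ee_pos: [0.4523, -0.3341, 0.1281]
ee_rot: [[0.91, 0.415, -0.019], [0.415, -0.91, 0.001], [-0.017, -0.009, -1.0]]
ft_force: [-0.1, -0.4, -0.6]
width: 0.057
```

Emit:
step_arm:
  deltas: "0.3 0 0 0 0; 0.3 0 0 0 0; 0.3 0 0 0 0"

```text
clock: 11.72
ee_pos: [0.4533, -0.3346, 0.1288]
ee_rot: [[0.91, 0.415, -0.018], [0.415, -0.91, -0.0], [-0.016, -0.007, -1.0]]
ft_force: [0.2, 0.1, 0.3]
width: 0.057
```

Emit:
step_arm:
  deltas: "0.3 0.05 0.1 -0.1 0; 0.3 0.1 0.2 -0.22 0; 0.3 0.15 0.3 -0.34 0; 0.3 0.2 0.38 -0.44 0; 0.3 0.2 0.38 -0.44 0; 0.3 0.2 0.38 -0.44 0"

```text
clock: 12.48
ee_pos: [0.4876, -0.3604, 0.1718]
ee_rot: [[0.91, 0.415, -0.019], [0.415, -0.91, 0.0], [-0.017, -0.008, -1.0]]
ft_force: [0.4, -0.0, -0.2]
width: 0.057
```

Emit:
step_arm:
  deltas: "0.3 -0.2 -0.38 0.44 0"

```text
clock: 12.6
ee_pos: [0.4566, -0.3377, 0.1305]
ee_rot: [[0.91, 0.415, -0.011], [0.415, -0.91, -0.007], [-0.013, 0.001, -1.0]]
ft_force: [0.4, 0.2, -2.0]
width: 0.0573
```

Emit:
step_arm:
  deltas: "0.3 0 0 0 0; 0.3 0 0 0 0; 0.3 0.05 0.1 -0.1 0; 0.3 0.1 0.2 -0.22 0; 0.3 0.15 0.3 -0.34 0; 0.3 0.2 0.38 -0.44 0; 0.3 0.2 0.38 -0.44 0; 0.3 0.2 0.38 -0.44 0"

```text
clock: 13.6
ee_pos: [0.4906, -0.3632, 0.174]
ee_rot: [[0.91, 0.415, -0.012], [0.415, -0.91, -0.006], [-0.013, 0.0, -1.0]]
ft_force: [0.1, 0.4, 0.5]
width: 0.0572
```

Emit:
step_arm:
  deltas: "0.3 -0.2 -0.38 0.44 0"

```text
clock: 13.72
ee_pos: [0.4598, -0.3407, 0.1323]
ee_rot: [[0.91, 0.415, -0.004], [0.415, -0.91, -0.013], [-0.009, 0.01, -1.0]]
ft_force: [-0.2, -0.3, -1.3]
width: 0.0568
```

Emit:
step_arm:
  deltas: "0.3 0 0 0 0; 0.3 0 0 0 0"

```text
clock: 13.98
ee_pos: [0.4597, -0.3406, 0.1321]
ee_rot: [[0.91, 0.415, -0.005], [0.415, -0.91, -0.013], [-0.01, 0.009, -1.0]]
ft_force: [-0.1, -0.4, 0.1]
width: 0.0573
```

Emit:
step_arm:
  deltas: "0.3 0.53 -0.28 0 0"

```text
clock: 14.1
ee_pos: [0.4974, -0.2971, 0.1327]
ee_rot: [[0.912, 0.41, -0.002], [0.41, -0.912, -0.016], [-0.009, 0.014, -1.0]]
ft_force: [0.2, -1.5, 0.6]
width: 0.0569
```

Emit:
step_arm:
  deltas: "0.3 0 0 0 0; 0.3 0 0 0 0; 0.3 -0.1 0.05 0 0; 0.3 -0.25 0.13 0 0; 0.3 -0.4 0.21 0 0; 0.3 -0.53 0.28 0 0; 0.3 -0.53 0.28 0 0; 0.3 -0.53 0.28 0 0"

```text
clock: 15.1
ee_pos: [0.4605, -0.3443, 0.1335]
ee_rot: [[0.912, 0.41, -0.002], [0.41, -0.912, -0.016], [-0.008, 0.013, -1.0]]
ft_force: [1.3, -0.7, 0.0]
width: 0.0572
```

Emit:
step_arm:
  deltas: "0.3 0.2 0.38 -0.44 0"

```text
clock: 15.22
ee_pos: [0.4889, -0.3643, 0.1732]
ee_rot: [[0.912, 0.41, -0.014], [0.41, -0.912, -0.005], [-0.014, -0.001, -1.0]]
ft_force: [0.7, -0.9, 0.1]
width: 0.057
```

Emit:
step_arm:
  deltas: "0.3 0 0 0 0; 0.3 0 0 0 0"

```text
clock: 15.48
ee_pos: [0.4884, -0.363, 0.1726]
ee_rot: [[0.912, 0.411, -0.015], [0.411, -0.912, -0.003], [-0.015, -0.003, -1.0]]
ft_force: [-0.8, -1.3, -0.0]
width: 0.057
```

Emit:
step_arm:
  deltas: "0.3 0.2 0.38 -0.44 0"

```text
clock: 15.6
ee_pos: [0.516, -0.3824, 0.2096]
ee_rot: [[0.911, 0.411, -0.03], [0.412, -0.911, 0.01], [-0.023, -0.021, -1.0]]
ft_force: [1.7, -1.2, -1.0]
width: 0.0573
```

Emit:
step_arm:
  deltas: "0.3 0 0 0 0; 0.3 0 0 0 0"

```text
clock: 15.85
ee_pos: [0.5145, -0.3807, 0.2078]
ee_rot: [[0.911, 0.412, -0.033], [0.412, -0.911, 0.013], [-0.024, -0.025, -0.999]]
ft_force: [-0.1, 0.6, -0.0]
width: 0.0573
```

Emit:
step_arm:
  deltas: "0.3 0.15 -0.15 -0.1 0; 0.3 0.35 -0.35 -0.2 0; 0.3 0.6 -0.6 -0.3 0; 0.3 0.8 -0.8 -0.4 0; 0.3 0.9 -0.9 -0.4 0; 0.3 0.9 -0.9 -0.4 0; 0.3 0.9 -0.9 -0.4 0"

```text
clock: 16.73
ee_pos: [0.5601, -0.2624, 0.2473]
ee_rot: [[0.911, 0.411, -0.034], [0.412, -0.911, 0.013], [-0.025, -0.026, -0.999]]
ft_force: [-0.1, -0.8, 0.1]
width: 0.0571
```

```bash
python3 - <<'E'
from h import *
np.set_printoptions(precision=4,suppress=True)
s=robot.sense();print(s['ee_pos'],s['ee_rot'][:,2],s['joint_pos'],delta((.545,-.18,.20)))
E
```

```text
[ 0.5601 -0.2624  0.2473] [-0.0337  0.0129 -0.9993] [-0.546   0.4019  1.4356 -0.0066  1.3396 -0.9687] (array([ 0.2137, -0.8011,  0.4881,  0.    ]), 24.33)
```

Emit:
step_arm:
  deltas: "0.3 -0.25 -0.29 0.44 0"

```text
clock: 16.85
ee_pos: [0.5277, -0.2492, 0.2067]
ee_rot: [[0.911, 0.411, -0.025], [0.411, -0.912, 0.007], [-0.02, -0.017, -1.0]]
ft_force: [-0.8, 0.4, -1.7]
width: 0.057
```

Emit:
step_arm:
  deltas: "0.3 0 0 0 0; 0.3 0 0 0 0"

```text
clock: 17.1
ee_pos: [0.5283, -0.2506, 0.2071]
ee_rot: [[0.912, 0.409, -0.024], [0.41, -0.912, 0.007], [-0.02, -0.016, -1.0]]
ft_force: [0.9, -0.2, 0.4]
width: 0.0571
```

Emit:
step_arm:
  deltas: "0.3 -0.25 -0.29 0.44 0"

```text
clock: 17.23
ee_pos: [0.4996, -0.2392, 0.1681]
ee_rot: [[0.913, 0.409, -0.012], [0.409, -0.913, -0.001], [-0.011, -0.003, -1.0]]
ft_force: [-0.0, -0.6, -0.5]
width: 0.057
```

Emit:
step_arm:
  deltas: "0.3 0 0 0 0; 0.3 0 0 0 0"

```text
clock: 17.48
ee_pos: [0.5026, -0.2415, 0.1701]
ee_rot: [[0.913, 0.408, -0.007], [0.408, -0.913, -0.004], [-0.008, 0.001, -1.0]]
ft_force: [0.6, -0.4, 0.4]
width: 0.0568
```

Emit:
step_arm:
  deltas: "0.3 -0.13 -0.15 0.22 0"

```text
clock: 17.6
ee_pos: [0.4903, -0.237, 0.1516]
ee_rot: [[0.913, 0.408, 0.002], [0.408, -0.913, -0.01], [-0.002, 0.01, -1.0]]
ft_force: [-0.6, -0.4, -0.7]
width: 0.0567
```

Emit:
step_arm:
  deltas: "0.3 0 0 0 0; 0.3 0 0 0 0"

```text
clock: 17.85
ee_pos: [0.4935, -0.239, 0.1537]
ee_rot: [[0.913, 0.408, 0.007], [0.408, -0.913, -0.013], [0.001, 0.015, -1.0]]
ft_force: [0.2, -0.8, -0.6]
width: 0.057
```

```bash
python3 - <<'E'
from h import *
np.set_printoptions(precision=4,suppress=True)
s=robot.sense();print(s['ee_pos'],s['ee_rot'][:,2],s['joint_pos'],delta((.4404,-.3428,.09),23.35))
E
```

```text
[ 0.4935 -0.239   0.1537] [ 0.0069 -0.0132 -0.9999] [-0.5722  0.3808  1.7354 -0.0086  1.0125 -0.988 ] (array([-0.9087,  0.7217,  0.6466,  0.0041]), 24.08)
```

Emit:
step_arm:
  deltas: "0.3 -0.15 0.08 0.06 0; 0.3 -0.4 0.22 0.18 0; 0.3 -0.65 0.36 0.3 0; 0.3 -0.85 0.48 0.4 0; 0.3 -0.97 0.55 0.44 0; 0.3 -0.98 0.55 0.44 0; 0.3 -0.98 0.55 0.44 0"

```text
clock: 18.73
ee_pos: [0.4271, -0.3298, 0.1108]
ee_rot: [[0.913, 0.408, 0.008], [0.408, -0.913, -0.013], [0.001, 0.015, -1.0]]
ft_force: [-0.0, -0.1, -1.9]
width: 0.0571
```

Emit:
step_arm:
  deltas: "0.3 0.09 0.17 -0.18 0"

```text
clock: 18.85
ee_pos: [0.4409, -0.3391, 0.1283]
ee_rot: [[0.913, 0.409, 0.004], [0.409, -0.913, -0.01], [-0.0, 0.011, -1.0]]
ft_force: [-0.3, -0.5, 0.2]
width: 0.0573
```

Emit:
step_arm:
  deltas: "0.3 0 0 0 0; 0.3 0 0 0 0"

```text
clock: 19.1
ee_pos: [0.4405, -0.3379, 0.1279]
ee_rot: [[0.912, 0.409, 0.004], [0.41, -0.912, -0.009], [-0.0, 0.01, -1.0]]
ft_force: [-0.0, -0.6, -0.2]
width: 0.0573
```

```bash
python3 - <<'E'
from h import *
np.set_printoptions(precision=4,suppress=True)
s=robot.sense();print(s['ee_pos'],s['ee_rot'][:,2],s['joint_pos'],delta((.4404,-.3428,.034),23.35))
E
```

```text
[ 0.4405 -0.3379  0.1279] [ 0.0037 -0.0092 -1.    ] [-0.7761  0.4246  1.7416 -0.0049  0.9663 -1.1953] (array([-0.0208,  0.0351,  0.9398,  0.0046]), 24.17)
```

Emit:
step_arm:
  deltas: "0.1 -0.02 0.035 0.2 0.004; 0.1 -0.02 0.035 0.45 0.0045; 0.1 -0.02 0.035 0.7 0.0045; 0.1 -0.02 0.035 0.9 0.0045; 0.1 -0.02 0.035 0.94 0.0045; 0.1 -0.02 0.035 0.94 0.0045; 0.1 -0.02 0.035 0.94 0.0045"

```text
clock: 19.98
ee_pos: [0.4408, -0.343, 0.0347]
ee_rot: [[0.918, 0.397, 0.004], [0.397, -0.918, -0.01], [0.0, 0.011, -1.0]]
ft_force: [-0.0, 0.6, 0.6]
width: 0.0484
```

```bash
python3 - <<'E'
from h import *
np.set_printoptions(precision=4,suppress=True)
s=robot.sense();print(s['ee_pos'],s['ee_rot'][:,2],delta((.4404,-.3428,.028),23.35))
snap('wrist','w10')
E
```

```text
[ 0.4408 -0.343   0.0347] [ 0.0045 -0.01   -0.9999] (array([-0.0029, -0.004 ,  0.0669,  0.0001]), 23.37)
```

View pics/w10.png

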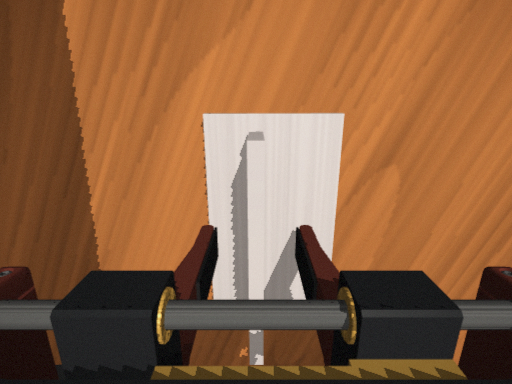

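The rib at (256,220) is centred between the jaws. I'll descend the last few millimetres and grip.

Emit:
step_arm:
  deltas: "0.1 0 0 0.04 0; 0.1 0 0 0.07 0; 0.1 0 0 0.07 0; -1 0 0 0.07 0; -1 0 0 0.07 0; -1 0 0 0.07 0; -1 0 0 0.07 0; -1 0 0 0.07 0; -1 0 0 0.07 0"

```text
clock: 21.15
ee_pos: [0.4409, -0.3432, 0.0278]
ee_rot: [[0.918, 0.397, 0.005], [0.397, -0.918, -0.01], [0.0, 0.011, -1.0]]
ft_force: [-0.8, -0.3, 1.2]
width: 0.0078
```

Emit:
step_arm:
  deltas: "-1 0 0 -0.1 0; -1 0 0 -0.25 0; -1 0 0 -0.45 0; -1 0 0 -0.65 0; -1 0 0 -0.8 0; -1 0 0 -0.9 0; -1 0 0 -0.9 0; -1 0 0 -0.9 0"

```text
clock: 22.15
ee_pos: [0.4401, -0.3419, 0.1173]
ee_rot: [[0.918, 0.397, 0.004], [0.397, -0.918, -0.01], [-0.0, 0.01, -1.0]]
ft_force: [-0.3, -0.2, -2.8]
width: 0.0078
```

```bash
python3 - <<'E'
from h import *
np.set_printoptions(precision=4,suppress=True)
s=robot.sense();print(s['ee_pos'],s['ee_rot'][:,2],delta((.50,.02,.12),-9.4))
snap('wrist','w11')
E
```

```text
[ 0.4401 -0.3419  0.1173] [ 0.0039 -0.0095 -0.9999] (array([ 1.9854, -3.0843, -0.0593,  0.1821]), 23.37)
```

View pics/w11.png

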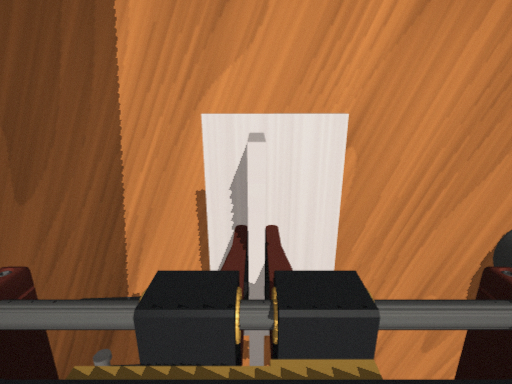

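Emit:
step_arm:
  deltas: "-1 0.08 -0.13 0 0.01; -1 0.2 -0.33 0 0.025; -1 0.34 -0.55 -0.02 0.04; -1 0.48 -0.77 -0.05 0.055; -1 0.58 -0.93 -0.05 0.06; -1 0.62 -0.98 -0.05 0.06; -1 0.62 -0.98 -0.05 0.06; -1 0.62 -0.98 -0.05 0.06"

```text
clock: 23.2
ee_pos: [0.4582, -0.228, 0.121]
ee_rot: [[0.976, 0.217, 0.004], [0.217, -0.976, -0.01], [0.002, 0.01, -1.0]]
ft_force: [0.0, 0.3, -2.3]
width: 0.0079
```

```bash
python3 - <<'E'
from h import *
np.set_printoptions(precision=4,suppress=True)
s=robot.sense();print(s['ee_pos'],s['ee_rot'][:,2],delta((.48,.033,.12),-9.4))
E
```

```text
[ 0.4582 -0.228   0.121 ] [ 0.0037 -0.0096 -0.9999] (array([ 0.7805, -2.4998, -0.0141,  0.122 ]), 12.56)
```

Emit:
step_arm:
  deltas: "-1 0.04 -0.13 0 0.01; -1 0.1 -0.33 0 0.025; -1 0.18 -0.55 0 0.04; -1 0.25 -0.77 0 0.055; -1 0.3 -0.93 0 0.06; -1 0.31 -1 0 0.06; -1 0.31 -1 0 0.06; -1 0.31 -1 0 0.06"

```text
clock: 24.2
ee_pos: [0.4669, -0.1244, 0.1201]
ee_rot: [[1.0, 0.031, 0.004], [0.031, -0.999, -0.01], [0.004, 0.01, -1.0]]
ft_force: [-0.0, 1.0, -3.6]
width: 0.0077
```

```bash
python3 - <<'E'
from h import *
np.set_printoptions(precision=4,suppress=True)
s=robot.sense();print(s['ee_pos'],s['ee_rot'][:,2],delta((.48,.033,.12),-9.4))
E
```

```text
[ 0.4669 -0.1244  0.1201] [ 0.0041 -0.01   -0.9999] (array([ 0.1791, -1.569 , -0.0141,  0.062 ]), 1.75)
```

Emit:
step_arm:
  deltas: "-1 0.01 -0.13 0 0.01; -1 0.03 -0.33 0 0.025; -1 0.06 -0.55 0 0.04; -1 0.08 -0.77 0 0.055; -1 0.1 -0.93 0 0.062; -1 0.11 -1 0 0.062; -1 0.11 -1 0 0.062; -1 0.11 -1 0 0.062"

```text
clock: 25.2
ee_pos: [0.475, -0.0247, 0.1191]
ee_rot: [[0.986, -0.164, 0.004], [-0.164, -0.986, -0.01], [0.006, 0.009, -1.0]]
ft_force: [0.6, 0.2, -2.7]
width: 0.0078
```

```bash
python3 - <<'E'
from h import *
np.set_printoptions(precision=4,suppress=True)
y=np.radians(-9.42);X=np.array([np.cos(y),np.sin(y)]);O=np.array([.5244,.0256]);t=O-.045*X;print(t)
s=robot.sense();print(s['ee_pos'],s['ee_rot'][:,2],delta((*t,.075),-9.42))
snap('wrist','w12')
E
```

```text
[0.48  0.033]
[ 0.475  -0.0247  0.1191] [ 0.0042 -0.0103 -0.9999] (array([-0.0471, -0.5817,  0.4356, -0.    ]), -9.42)
```

View pics/w12.png

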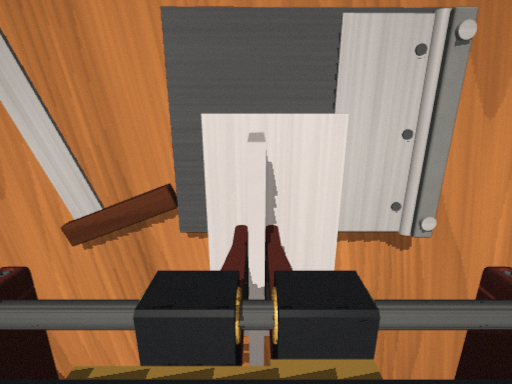

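```bash
python3 - <<'E'
from h import *
np.set_printoptions(precision=4,suppress=True)
for n in ('w11','w12'):
    c=dict(np.load(n+'.npz'));z=c['ee_pos'][2]-.0278+.005
    p=ray(c,[(202,114.5),(348.5,114),(338.5,256),(207,250)],z)
    print(n,(p-c['ee_pos'])@c['ee_rot'])
    q=ray(c,[(248.5,141),(264.5,141)],z+.039); print(' rib',(q-c['ee_pos'])@c['ee_rot'])
im=cv2.imread('pics/w12.png')[100:300,180:370]
cv2.imwrite('pics/w12c.png',cv2.resize(im,None,fx=3,fy=3,interpolation=cv2.INTER_CUBIC))
E
```

```text
w11 [[-0.0305 -0.0762  0.022 ]
 [ 0.0496 -0.0765  0.022 ]
 [ 0.0519  0.0111  0.0229]
 [-0.032   0.0069  0.0229]]
 rib [[-0.0041 -0.0665 -0.0169]
 [ 0.0027 -0.0665 -0.0169]]
w12 [[-0.0304 -0.0757  0.0219]
 [ 0.0498 -0.076   0.0224]
 [ 0.052   0.0118  0.0232]
 [-0.0319  0.0073  0.0227]]
 rib [[-0.0041 -0.066  -0.0168]
 [ 0.0028 -0.066  -0.0168]]
```

View pics/w12c.png

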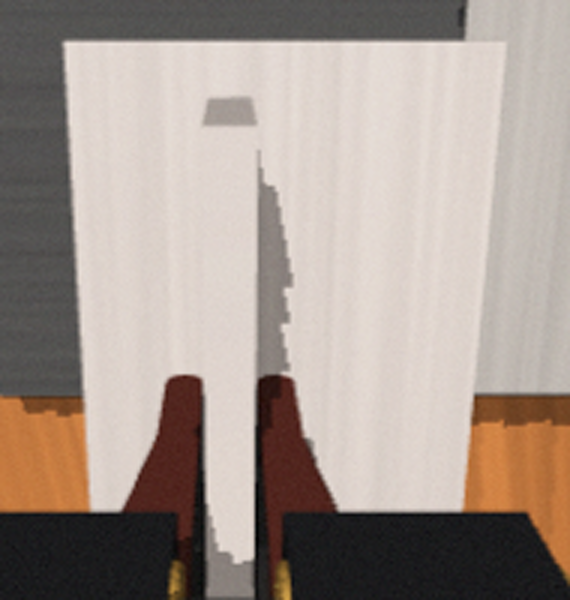

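Emit:
step_arm:
  deltas: "-1 -0.01 -0.13 0 0; -1 -0.03 -0.3 0 0; -1 -0.05 -0.47 0 0; -1 -0.05 -0.57 0.1 0; -1 -0.05 -0.57 0.25 0; -1 -0.05 -0.57 0.38 0; -1 -0.05 -0.57 0.44 0; -1 -0.05 -0.57 0.44 0; -1 -0.05 -0.57 0.44 0"

```text
clock: 26.38
ee_pos: [0.4798, 0.0317, 0.0748]
ee_rot: [[0.986, -0.164, 0.005], [-0.164, -0.986, -0.01], [0.006, 0.009, -1.0]]
ft_force: [0.3, -0.6, -2.4]
width: 0.0078
```

```bash
python3 - <<'E'
from h import *
np.set_printoptions(precision=4,suppress=True)
s=robot.sense();print(s['ee_pos'],s['ee_rot'][:,2],s['ft_force'],delta((.4798,.032,.0468),-9.42))
snap('wrist','w13')
E
```

```text
[0.4798 0.0317 0.0748] [ 0.0047 -0.0103 -0.9999] [ 0.3373 -0.5822 -2.4033] (array([-0.0027, -0.0054,  0.2799, -0.0002]), -9.45)
```

View pics/w13.png

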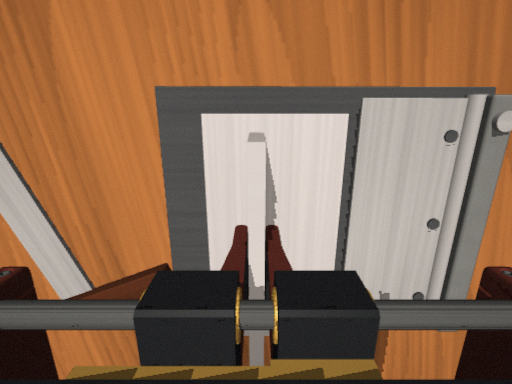

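The strip is square above the deck, with its toe at column 347 and the lap edge at 360. I'll lower it to contact.

Emit:
step_arm:
  deltas: "-1 0 0 0.07 0; -1 0 0 0.17 0; -1 0 0 0.25 0; -1 0 0 0.28 0; -1 0 0 0.29 0; -1 0 0 0.29 0; -1 0 0 0.29 0"

```text
clock: 27.3
ee_pos: [0.4802, 0.0314, 0.046]
ee_rot: [[0.986, -0.164, 0.005], [-0.164, -0.986, -0.01], [0.007, 0.009, -1.0]]
ft_force: [-0.7, 0.2, -0.1]
width: 0.0078
```

```bash
python3 - <<'E'
from h import *
np.set_printoptions(precision=4,suppress=True)
s=robot.sense();print(s['ee_pos'],s['ee_rot'][:,2],s['ft_force'],s['torque'])
snap('wrist','w14');snap('scene','s14')
im=cv2.imread('pics/s14.png')[170:240,225:325]
cv2.imwrite('pics/s14c.png',cv2.resize(im,None,fx=7,fy=7,interpolation=cv2.INTER_CUBIC))
E
```

```text
[0.4802 0.0314 0.046 ] [ 0.0053 -0.0103 -0.9999] [-0.6965  0.2259 -0.1422] [-0.1818  0.32   -0.0451]
```

View pics/w14.png

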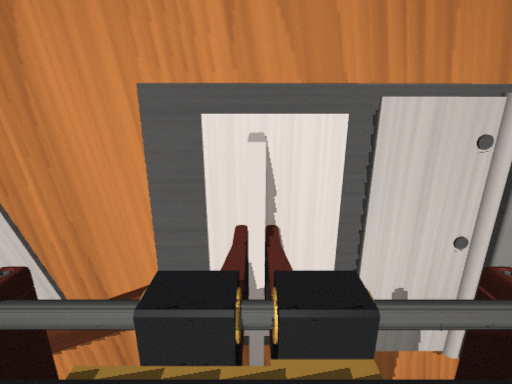

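View pics/s14c.png

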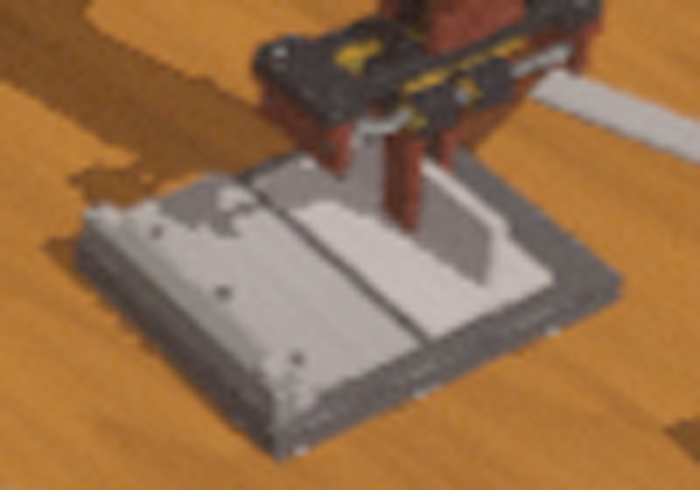

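```bash
python3 - <<'E'
from h import *
c=dict(np.load('w14.npz'))
im=cv2.imread('pics/w14.png')[75:275,130:400]
cv2.imwrite('pics/w14c.png',cv2.resize(im,None,fx=2.9,fy=2.9,interpolation=cv2.INTER_CUBIC))
E
```

```text
(no output)
```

View pics/w14c.png

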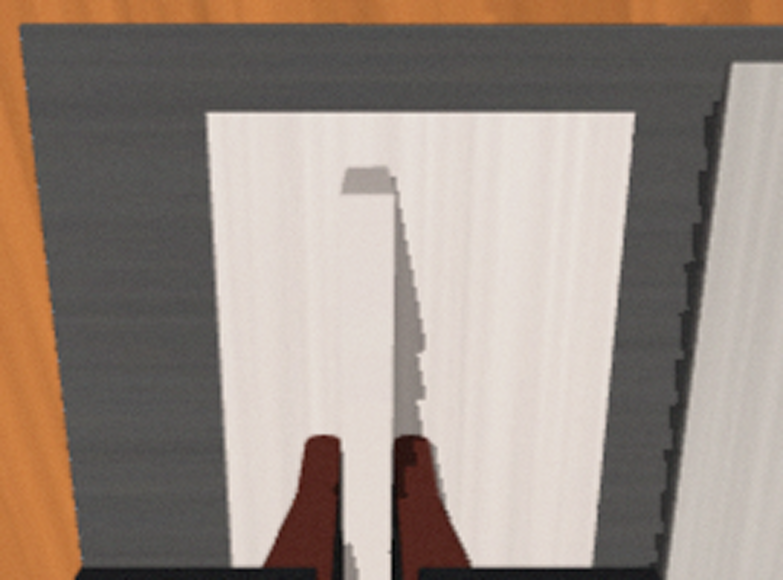

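```bash
python3 - <<'E'
from h import *
np.set_printoptions(precision=4,suppress=True)
c=dict(np.load('w14.npz'))
f=lambda L:np.array(L)/2.9+np.array([130,75])
y=np.radians(-9.42);X=np.array([np.cos(y),np.sin(y)]);Y=np.array([-X[1],X[0]]);O=np.array([.5244,.0256])
F=lambda p:np.c_[(p[:,:2]-O)@X,(p[:,:2]-O)@Y]*1000
def yaw(a,b):
    e=a-b;return np.degrees(np.arctan2(-e[0],e[1]))
d=F(ray(c,f([(20,25),(81,566),(660,26)]),.018));print('deck',d,yaw(d[0],d[1]))
s=F(ray(c,f([(206,113),(635,113),(231,566),(595,566)]),.023));print('strip',s,yaw(s[0],s[2]),yaw(s[1],s[3]))
l=F(ray(c,f([(731,62),(666,566)]),.030));print('lap',l,yaw(*l))
E
```

```text
deck [[-110.3298   90.0047]
 [-110.8979  -26.9613]
 [  10.5335   89.9401]] -0.2782499103406645
strip [[-75.3573  74.2195]
 [  5.7704  74.2452]
 [-75.3995 -23.8843]
 [  6.4638 -24.1758]] -0.024687142931119985 0.4036331525574946
lap [[ 19.8181  83.3008]
 [ 19.5532 -19.7376]] -0.14730065624255365
```

Measured against the lap sheet and deck, the strip is square within 0.3° and about 0.8 mm off-centre, with its toe about 14 mm short of the lap edge. I'll slide it in slowly and correct the offset on the way.

Emit:
step_arm:
  deltas: "-1 0.02 -0.003 0.001 0; -1 0.05 -0.006 0.001 0; -1 0.08 -0.008 0.001 0; -1 0.11 -0.008 0.001 0; -1 0.14 -0.008 0.001 0; -1 0.17 -0.008 0.002 0; -1 0.19 -0.008 0.002 0; -1 0.2 -0.008 0.002 0; -1 0.2 -0.008 0.002 0; -1 0.2 -0.008 0.002 0"

```text
clock: 28.65
ee_pos: [0.5002, 0.0289, 0.046]
ee_rot: [[0.986, -0.164, 0.006], [-0.164, -0.986, -0.01], [0.007, 0.009, -1.0]]
ft_force: [-1.0, -0.0, 0.7]
width: 0.0079
```

```bash
python3 - <<'E'
from h import *
np.set_printoptions(precision=4,suppress=True)
s=robot.sense();print(s['ee_pos'],s['ee_rot'][:,2],s['ft_force'],s['torque'])
y=np.radians(-9.42);X=np.array([np.cos(y),np.sin(y)]);Y=np.array([-X[1],X[0]]);O=np.array([.5244,.0256])
d=s['ee_pos'][:2]-O;print(d@X,d@Y, delta(s['ee_pos'],-9.42))
snap('wrist','w15')
E
```

```text
[0.5002 0.0289 0.046 ] [ 0.0056 -0.0104 -0.9999] [-0.969  -0.0494  0.6755] [-0.3515  0.4865 -0.0551]
-0.024450283115050563 -0.0007394939364374759 (array([ 0.    ,  0.    ,  0.    , -0.0002]), -9.45)
```

View pics/w15.png

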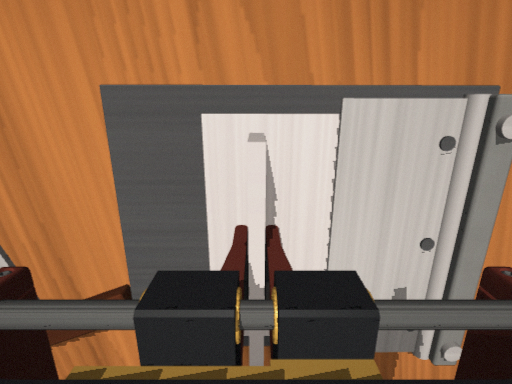

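The toe is passing under the lap, which looks level. I'll continue the slide.

Emit:
step_arm:
  deltas: "-1 0.02 0 0.001 0; -1 0.05 0 0.001 0; -1 0.08 0 0.001 0; -1 0.11 0 0.001 0; -1 0.14 0 0.001 0; -1 0.165 0 0.002 0; -1 0.18 0 0.002 0; -1 0.185 0 0.002 0; -1 0.185 0 0.002 0; -1 0.185 0 0.002 0"

```text
clock: 29.95
ee_pos: [0.5184, 0.0258, 0.0459]
ee_rot: [[0.986, -0.164, 0.006], [-0.164, -0.986, -0.01], [0.007, 0.009, -1.0]]
ft_force: [-2.1, -0.3, 4.0]
width: 0.0081
```

```bash
python3 - <<'E'
from h import *
np.set_printoptions(precision=4,suppress=True)
s=robot.sense();print(s['ee_pos'],s['ee_rot'][:,2],s['ft_force'],s['torque'])
y=np.radians(-9.42);X=np.array([np.cos(y),np.sin(y)]);Y=np.array([-X[1],X[0]]);O=np.array([.5244,.0256])
d=s['ee_pos'][:2]-O;print(d@X,d@Y, delta(s['ee_pos'],-9.42))
snap('wrist','w16')
im=cv2.imread('pics/w16.png')[75:275,80:350]
cv2.imwrite('pics/w16c.png',cv2.resize(im,None,fx=2.9,fy=2.9,interpolation=cv2.INTER_CUBIC))
E
```

```text
[0.5184 0.0258 0.0459] [ 0.0057 -0.0104 -0.9999] [-2.0639 -0.3042  4.0245] [-0.3073  0.8385 -0.1044]
-0.0059402564513689506 -0.0007600041582200015 (array([ 0.    ,  0.    ,  0.    , -0.0001]), -9.45)
```

View pics/w16c.png

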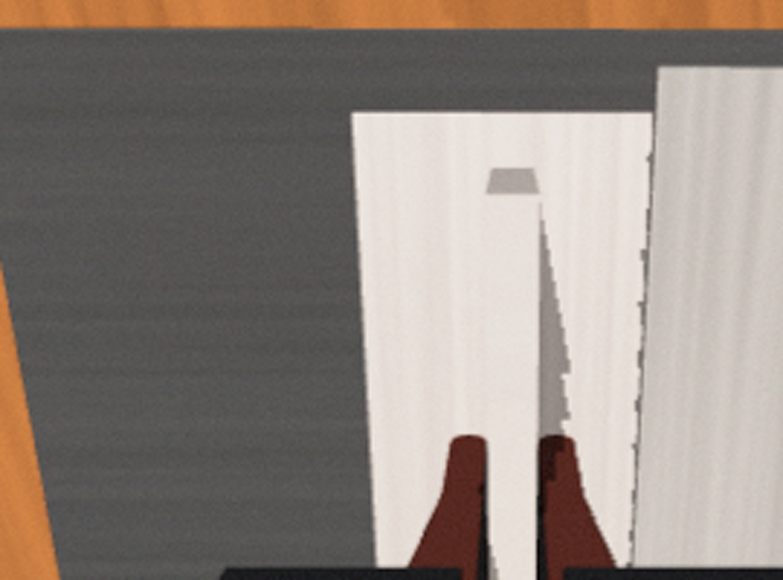

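```bash
python3 - <<'E'
from h import *
np.set_printoptions(precision=4,suppress=True)
c=dict(np.load('w16.npz'))
f=lambda L:np.array(L)/2.9+np.array([80,75])
y=np.radians(-9.42);X=np.array([np.cos(y),np.sin(y)]);Y=np.array([-X[1],X[0]]);O=np.array([.5244,.0256])
F=lambda p:np.c_[(p[:,:2]-O)@X,(p[:,:2]-O)@Y]*1000
def yaw(a,b):
    e=a-b;return np.degrees(np.arctan2(-e[0],e[1]))
d=F(ray(c,f([(0,265),(58,566),(300,28)]),.018));print('deck',d,yaw(d[0],d[1]))
s=F(ray(c,f([(352,113),(377,566),(652,113)]),.023));print('strip',s,yaw(s[0],s[1]))
l=F(ray(c,f([(657,67),(632,566)]),.030));print('lap',l,yaw(*l))
E
```

```text
deck [[-111.0923   44.7278]
 [-110.8313  -25.9831]
 [ -46.3217   90.2518]] 0.21146735115683238
strip [[-36.5252  74.9847]
 [-36.5236 -23.055 ]
 [ 20.1185  75.0069]] 0.0009399718390566503
lap [[ 19.4083  83.1947]
 [ 19.5206 -18.7777]] 0.06311440676327351
```

The toe is about 23.5 mm under the lap, the strip is centred within 0.3 mm, and the lap edge hasn't moved. Next I'll press.

Emit:
step_arm:
  deltas: "-1 0 0 0.003 0; -1 0 0 0.005 0; -1 0 0 0.005 0; -1 0 0 0.005 0"

```text
clock: 30.5
ee_pos: [0.5185, 0.0258, 0.0459]
ee_rot: [[0.986, -0.164, 0.006], [-0.164, -0.986, -0.01], [0.008, 0.009, -1.0]]
ft_force: [-3.8, -0.1, 8.1]
width: 0.0079
```

Emit:
step_arm:
  deltas: "-1 -0.002 0 0.007 0; -1 -0.002 0 0.009 0; -1 -0.002 0 0.009 0; -1 -0.002 0 0.009 0"

```text
clock: 31.0
ee_pos: [0.5184, 0.0258, 0.0459]
ee_rot: [[0.986, -0.164, 0.006], [-0.164, -0.986, -0.011], [0.008, 0.009, -1.0]]
ft_force: [-4.8, 0.0, 14.1]
width: 0.0081
```

Emit:
step_arm:
  deltas: "-1 -0.003 0 0.0095 0; -1 -0.003 0 0.0095 0; -1 -0.003 0 0.0095 0"

```text
clock: 31.38
ee_pos: [0.5184, 0.0258, 0.0459]
ee_rot: [[0.986, -0.164, 0.007], [-0.164, -0.986, -0.011], [0.009, 0.009, -1.0]]
ft_force: [-4.8, -0.4, 14.8]
width: 0.0083
```

```bash
python3 - <<'E'
from h import *
np.set_printoptions(precision=4,suppress=True)
snap('wrist','w17');snap('scene','s17')
for i in range(3):
    s=robot.sense();print(s['clock'],s['ee_pos'],s['ee_rot'][:,2],s['ft_force'],s['torque'],s['width']); robot.read_camera('top')
im=cv2.imread('pics/w17.png')[75:275,80:350]
cv2.imwrite('pics/w17c.png',cv2.resize(im,None,fx=2.9,fy=2.9,interpolation=cv2.INTER_CUBIC))
im=cv2.imread('pics/s17.png')[170:240,225:325]
cv2.imwrite('pics/s17c.png',cv2.resize(im,None,fx=7,fy=7,interpolation=cv2.INTER_CUBIC))
E
```

```text
31.475 [0.5184 0.0258 0.0459] [ 0.0073 -0.0106 -0.9999] [-5.407  -0.0829 15.2192] [-0.1942  1.4123 -0.0798] 0.007871832298938985
31.525 [0.5184 0.0258 0.0459] [ 0.0073 -0.0106 -0.9999] [-5.786   0.3437 14.5795] [-0.2118  1.4051 -0.0634] 0.007613469512670392
31.575 [0.5184 0.0258 0.0459] [ 0.0073 -0.0106 -0.9999] [-4.032  -1.5132 14.2624] [-0.2191  1.4594 -0.0998] 0.007832542334571388
```

View pics/w17c.png

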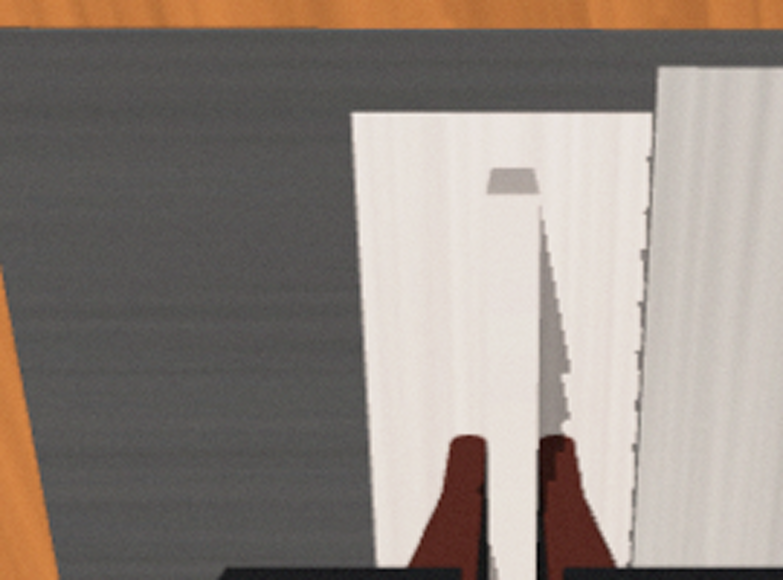

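View pics/s17c.png

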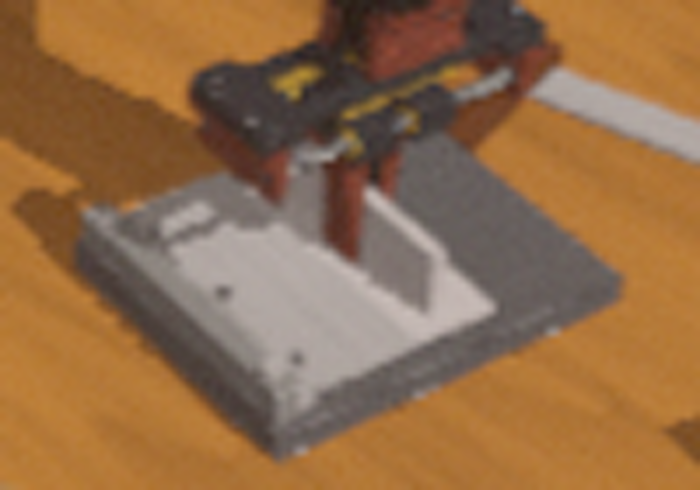

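Emit:
step_arm:
  deltas: "-1 -0.006 0 0.0095 0; -1 -0.006 0 0.0095 0; -1 -0.006 0 0.0095 0; -1 -0.006 0 0.0095 0"

```text
clock: 32.12
ee_pos: [0.5184, 0.0258, 0.046]
ee_rot: [[0.986, -0.164, 0.009], [-0.164, -0.986, -0.011], [0.01, 0.009, -1.0]]
ft_force: [-4.2, -0.2, 14.4]
width: 0.0079
```

```bash
python3 - <<'E'
from h import *
np.set_printoptions(precision=4,suppress=True)
for i in range(4):
    s=robot.sense();print(s['clock'],s['ee_pos'],s['ee_rot'][:,2],s['ft_force'],s['torque'],s['width']); snap('wrist','w18')
y=np.radians(-9.42);X=np.array([np.cos(y),np.sin(y)]);Y=np.array([-X[1],X[0]]);O=np.array([.5244,.0256])
d=s['ee_pos'][:2]-O;print(d@X,d@Y)
E
```

```text
32.125 [0.5184 0.0258 0.046 ] [ 0.0086 -0.0108 -0.9999] [-4.2403 -0.1828 14.3761] [-0.1975  1.3284 -0.0872] 0.007923319361949203
32.175 [0.5184 0.0258 0.046 ] [ 0.0085 -0.0108 -0.9999] [-3.255  -0.1985 14.0681] [-0.3143  1.2678 -0.0356] 0.007539262415356656
32.225 [0.5184 0.0258 0.046 ] [ 0.0085 -0.0108 -0.9999] [-4.2817 -0.2493 14.5057] [-0.2931  1.2797 -0.0783] 0.007877479953369747
32.275 [0.5184 0.0258 0.046 ] [ 0.0085 -0.0108 -0.9999] [-3.69   -0.7206 14.8901] [-0.2316  1.3373 -0.0898] 0.008011723368364343
-0.005977339334933533 -0.0007675943652090291
```

The press is at 14–15 N, but the tool has crept to about 0.6° of tilt across the rib, which could hold the toe slightly up. I'll relax, open the jaws only a few millimetres so they clear the lap, level the tool above the rib, then re-grip and press.

Emit:
step_arm:
  deltas: "-1 0 0 -0.001 0; -1 0 0 -0.002 0; -1 0 0 -0.002 0; -0.68 0 0 -0.002 0; -0.68 0 0 -0.002 0; -0.68 0 0 -0.002 0"

```text
clock: 33.08
ee_pos: [0.5184, 0.0258, 0.0461]
ee_rot: [[0.986, -0.164, 0.008], [-0.164, -0.986, -0.011], [0.01, 0.009, -1.0]]
ft_force: [-0.0, 0.7, 0.6]
width: 0.0139
```

```bash
python3 - <<'E'
from h import *
np.set_printoptions(precision=4,suppress=True)
s=robot.sense();print(s['clock'],s['ee_pos'],s['ee_rot'][:,2],s['ft_force'],s['torque'],s['width']); snap('wrist','w19')
E
```

```text
33.075 [0.5184 0.0258 0.0461] [ 0.0085 -0.0107 -0.9999] [-0.0131  0.6571  0.6259] [-0.0357  0.092   0.0212] 0.013932779466936598
```

View pics/w19.png

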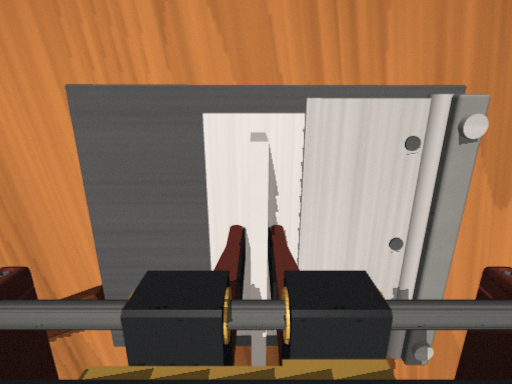

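Emit:
step_arm:
  deltas: "-0.68 0 0 -0.06 0; -0.68 0 0 -0.15 0; -0.68 0 0 -0.27 0; -0.68 0 0 -0.4 0; -0.68 0 0 -0.48 0; -0.68 0 0 -0.5 0; -0.68 0 0 -0.5 0"

```text
clock: 34.0
ee_pos: [0.5179, 0.0264, 0.0962]
ee_rot: [[0.986, -0.164, 0.009], [-0.164, -0.986, -0.011], [0.01, 0.009, -1.0]]
ft_force: [-0.3, 0.1, -1.0]
width: 0.0138
```

Emit:
step_arm:
  deltas: "-0.68 0 0 -0.5 0"

```text
clock: 34.12
ee_pos: [0.5143, 0.027, 0.1434]
ee_rot: [[0.986, -0.164, -0.0], [-0.164, -0.986, -0.01], [0.002, 0.01, -1.0]]
ft_force: [0.1, 0.3, 0.5]
width: 0.0141
```

Emit:
step_arm:
  deltas: "-0.68 0 0 0 0; -0.68 0 0 0 0"

```text
clock: 34.38
ee_pos: [0.5137, 0.0271, 0.1427]
ee_rot: [[0.986, -0.164, -0.001], [-0.164, -0.986, -0.01], [0.0, 0.01, -1.0]]
ft_force: [0.4, -1.0, -0.8]
width: 0.014
```

```bash
python3 - <<'E'
from h import *
np.set_printoptions(precision=4,suppress=True)
s=robot.sense();z=s['ee_rot'][:,2];print(s['clock'],s['ee_pos'],z,'jaw',z@[.986,-.164,0]); snap('wrist','w20')
im=cv2.imread('pics/w20.png')[60:290,80:400]
cv2.imwrite('pics/w20c.png',cv2.resize(im,None,fx=2.5,fy=2.5,interpolation=cv2.INTER_CUBIC))
E
```

```text
34.375 [0.5137 0.0271 0.1427] [-0.0013 -0.0101 -0.9999] jaw 0.00033653476640525413
```

View pics/w20c.png

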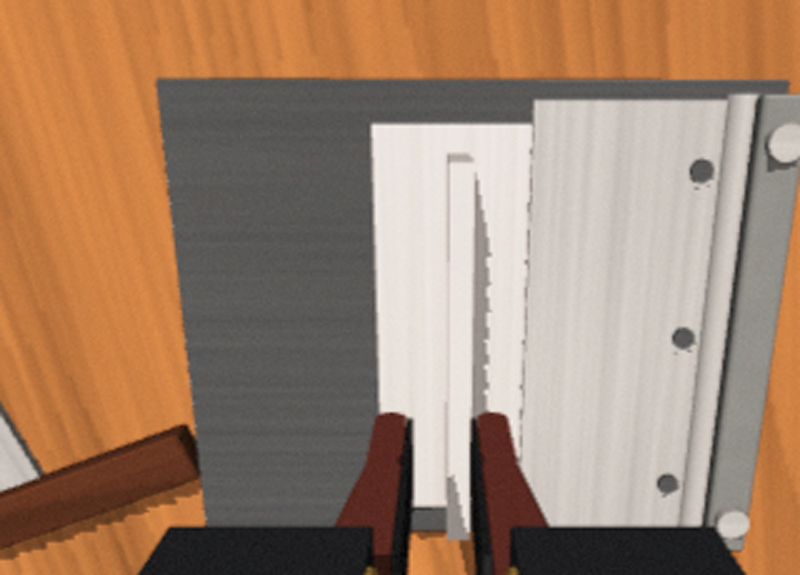

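```bash
python3 - <<'E'
from h import *
np.set_printoptions(precision=2,suppress=True)
c=dict(np.load('w20.npz'))
f=lambda L:np.array(L)/2.5+np.array([80,60])
y=np.radians(-9.42);X=np.array([np.cos(y),np.sin(y)]);Y=np.array([-X[1],X[0]]);O=np.array([.5244,.0256])
F=lambda p:np.c_[(p[:,:2]-O)@X,(p[:,:2]-O)@Y]*1000
def yaw(a,b):
    e=a-b;return np.degrees(np.arctan2(-e[0],e[1]))
d=F(ray(c,f([(158,80),(205,525),(660,80)]),.018));print('deck',d,yaw(d[0],d[1]))
s=F(ray(c,f([(371,124),(380,505),(532,124)]),.023));print('strip',s,yaw(s[0],s[1]))
l=F(ray(c,f([(533,100),(520,470)]),.030));print('lap',l,yaw(*l))
r=F(ray(c,f([(448,161),(474,161),(447,538),(469,538)]),.062));print('rib',r,yaw(r[0]+r[1],r[2]+r[3]))
E
```

```text
deck [[-109.76   89.57]
 [-111.01  -87.91]
 [  64.65   89.68]] -0.40470247340216736
strip [[-35.71  75.07]
 [-36.34 -75.22]
 [ 20.15  75.1 ]] -0.24067648566974542
lap [[ 19.33  83.  ]
 [ 19.72 -55.31]] 0.16441172745412214
rib [[ -9.34  65.51]
 [ -1.56  65.51]
 [ -9.2  -64.92]
 [ -1.4  -64.91]] 0.06629612108845967
```

Levelled: the tilt across the rib is now 0.0003 rad. The strip lies 24 mm under the lap, centred within 0.3 mm and square within 0.3°, and the lap is level. I'll re-grip.

```bash
python3 - <<'E'
from h import *
y=np.radians(-9.42);X=np.array([np.cos(y),np.sin(y)]);Y=np.array([-X[1],X[0]]);O=np.array([.5244,.0256])
t=O-.0055*X-.0004*Y;print(t,delta((*t,.096),-9.42))
E
```

```text
[0.5189087  0.02610558] (array([ 5.67e-02, -4.20e-03,  4.63e-01, -2.00e-04]), -9.45)
```

Emit:
step_arm:
  deltas: "-0.68 0.01 0 0.06 0; -0.68 0.03 -0.004 0.15 0; -0.68 0.045 -0.004 0.27 0; -0.68 0.056 -0.004 0.38 0; -0.68 0.056 -0.004 0.45 0; -0.68 0.056 -0.004 0.46 0; -0.68 0.056 -0.004 0.46 0; -0.68 0.056 -0.004 0.46 0"

```text
clock: 35.42
ee_pos: [0.5192, 0.0261, 0.0967]
ee_rot: [[0.986, -0.164, -0.001], [-0.164, -0.986, -0.01], [0.0, 0.01, -1.0]]
ft_force: [-0.1, 0.2, 0.1]
width: 0.0137
```

```bash
python3 - <<'E'
from h import *
np.set_printoptions(precision=4,suppress=True)
s=robot.sense();z=s['ee_rot'][:,2];print(s['clock'],s['ee_pos'],z,'jaw',z@[.986,-.164,0],delta((.5189,.0261,.0458),-9.42)); snap('wrist','w21')
E
```

```text
35.425 [0.5192 0.0261 0.0967] [-0.0014 -0.0101 -0.9999] jaw 0.00030877600918628755 (array([-0.0027, -0.0048,  0.509 , -0.0002]), -9.45)
```

View pics/w21.png

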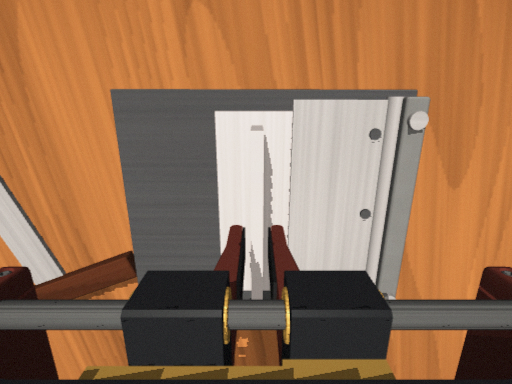

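The rib at column 257 is centred between the fingers (241 to 274). I'll descend and close.

Emit:
step_arm:
  deltas: "-0.68 -0.003 -0.004 0.06 0; -0.68 -0.003 -0.004 0.15 0; -0.68 -0.003 -0.004 0.27 0; -0.68 -0.003 -0.004 0.39 0; -0.68 -0.003 -0.004 0.47 0; -0.68 -0.003 -0.004 0.505 0; -0.68 -0.003 -0.004 0.51 0; -0.68 -0.003 -0.004 0.51 0; -0.68 -0.003 -0.004 0.51 0"

```text
clock: 36.6
ee_pos: [0.5191, 0.026, 0.0459]
ee_rot: [[0.986, -0.164, -0.001], [-0.164, -0.986, -0.01], [0.001, 0.01, -1.0]]
ft_force: [-0.5, -0.0, 0.6]
width: 0.0136
```

Emit:
step_arm:
  deltas: "-1 0 0 0 0; -1 0 0 0 0; -1 0 0 0 0; -1 0 0 0 0; -1 0 0 0 0"

```text
clock: 37.22
ee_pos: [0.5192, 0.026, 0.046]
ee_rot: [[0.986, -0.164, -0.0], [-0.164, -0.986, -0.01], [0.001, 0.01, -1.0]]
ft_force: [0.4, -0.1, 1.9]
width: 0.008
```

```bash
python3 - <<'E'
from h import *
np.set_printoptions(precision=4,suppress=True)
s=robot.sense();z=s['ee_rot'][:,2];print(s['clock'],s['ee_pos'],z,'jaw',z@[.986,-.164,0],s['ft_force'],s['torque'],s['width'])
E
```

```text
37.225 [0.5192 0.026  0.046 ] [-0.0005 -0.0101 -0.9999] jaw 0.0011831993988846276 [ 0.3985 -0.056   1.9415] [-0.0422  0.1658 -0.0232] 0.008012217196255325
```

Now to press, in a single call.

Emit:
step_arm:
  deltas: "-1 -0.002 0 0.003 0; -1 -0.003 0 0.006 0; -1 -0.003 0 0.008 0; -1 -0.003 0 0.009 0; -1 -0.003 0 0.009 0; -1 -0.003 0 0.009 0"

```text
clock: 37.98
ee_pos: [0.5193, 0.026, 0.046]
ee_rot: [[0.986, -0.164, 0.0], [-0.164, -0.986, -0.01], [0.002, 0.01, -1.0]]
ft_force: [-1.5, -0.1, 11.8]
width: 0.0077
```

```bash
python3 - <<'E'
from h import *
np.set_printoptions(precision=4,suppress=True)
s=robot.sense();z=s['ee_rot'][:,2];print(s['clock'],s['ee_pos'],z,'jaw',z@[.986,-.164,0],s['ft_force'],s['torque'],s['width'])
E
```

```text
37.975 [0.5193 0.026  0.046 ] [ 0.0004 -0.0103 -0.9999] jaw 0.0020366646516446116 [-1.4739 -0.1371 11.7576] [-0.0443  0.6549 -0.0227] 0.007714806116857608
```

Emit:
step_arm:
  deltas: "-1 -0.004 0 0.01 0; -1 -0.004 0 0.0105 0; -1 -0.004 0 0.0105 0; -1 -0.004 0 0.0105 0"

```text
clock: 38.48
ee_pos: [0.5193, 0.026, 0.046]
ee_rot: [[0.986, -0.164, 0.001], [-0.164, -0.986, -0.01], [0.003, 0.01, -1.0]]
ft_force: [-2.0, -0.8, 13.5]
width: 0.0079
```

```bash
python3 - <<'E'
from h import *
np.set_printoptions(precision=4,suppress=True)
snap('wrist','w22')
for i in range(4):
    s=robot.sense();z=s['ee_rot'][:,2];print(s['clock'],s['ee_pos'],z,'jaw',z@[.986,-.164,0],s['ft_force'],s['torque'],s['width']); snap('top' if i%2 else 'scene','f%d'%i)
im=cv2.imread('pics/w22.png')[75:275,80:350]
cv2.imwrite('pics/w22c.png',cv2.resize(im,None,fx=2.9,fy=2.9,interpolation=cv2.INTER_CUBIC))
im=cv2.imread('pics/f2.png')[110:280,180:420]
cv2.imwrite('pics/f2c.png',cv2.resize(im,None,fx=3.3,fy=3.3,interpolation=cv2.INTER_CUBIC))
E
```

```text
38.525 [0.5193 0.026  0.046 ] [ 0.0013 -0.0104 -0.9999] jaw 0.002996237116612395 [-1.5026  0.1832 13.7285] [-0.0159  0.8148  0.0233] 0.007844359880317571
38.575 [0.5193 0.026  0.046 ] [ 0.0013 -0.0104 -0.9999] jaw 0.0029542858926085527 [-1.7819 -0.7125 14.1757] [-0.0373  0.8003 -0.0059] 0.007797228977370901
38.625 [0.5192 0.026  0.046 ] [ 0.0012 -0.0104 -0.9999] jaw 0.0028907912762913767 [-2.0481  0.1298 13.0468] [-0.0133  0.7955 -0.0498] 0.007610751094315351
38.675 [0.5193 0.026  0.046 ] [ 0.0013 -0.0104 -0.9999] jaw 0.0030084105606189866 [-1.9809 -0.7948 14.0984] [-0.0419  0.7165  0.0488] 0.007864812046151831
```

View pics/w22c.png

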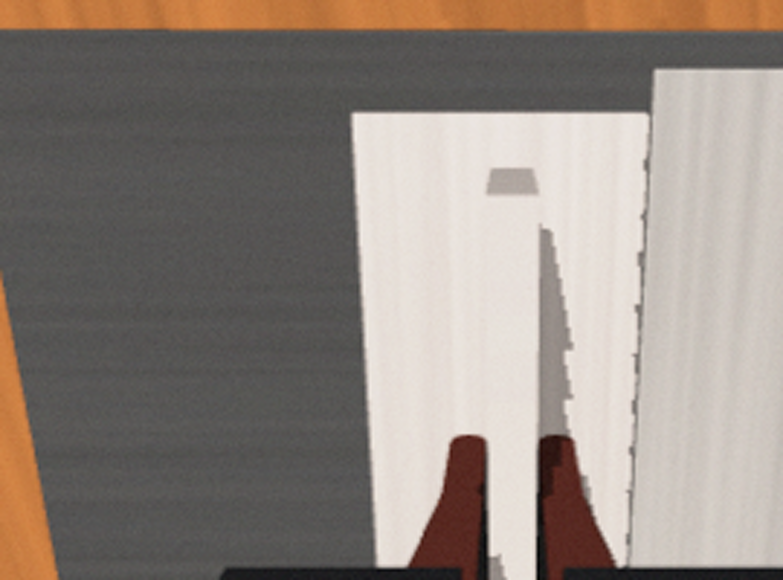

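View pics/f2c.png

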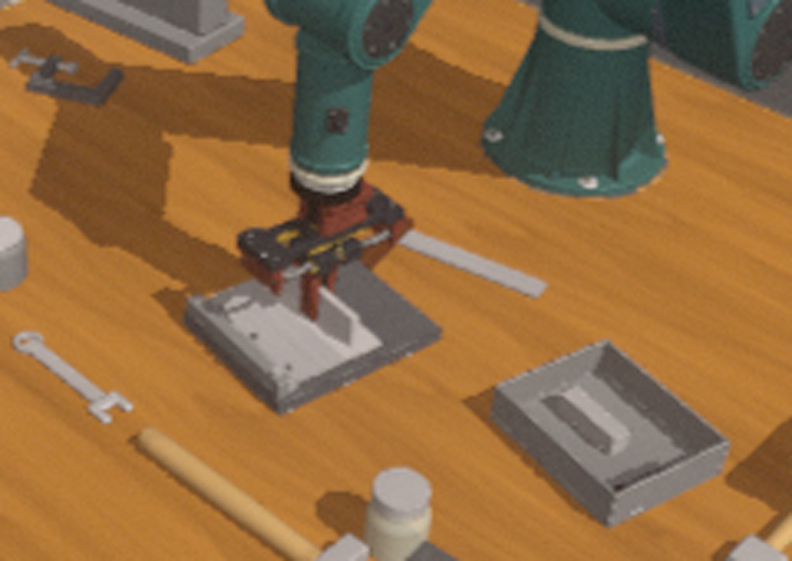

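The force reading is steady at about 13.8 N, plus roughly 3 N of strip weight on the deck. The strip is square and centred, the lap is level, and the offcut is in the tray. Handing in.

```bash
python3 - <<'E'
from h import *
print(robot.job_done()); s=robot.sense();print(s['clock'],s['ft_force'],s['width'])
E
```

```text
the job is handed in; nothing more can be done
None
the job is handed in; nothing more can be done
```

The job is handed in at about 38.7 s. The offcut is in the scrap tray, and the strip is under the lap sheet, gripped and pressed on the deck.

**What I did:**
- I laid the strip on the deck in front of the lap sheet and slid its toe in along the deck.
- On the first press the tool had crept to about 0.6° of tilt across the rib, which could have held the toe slightly up.
- I relaxed that press, briefly opened the jaws with the strip resting in place, levelled the tool to about 0.2° across the rib, re-gripped and pressed again.

**Last checks:**

| Check | Reading |
|---|---|
| Toe under the lap | about 24 mm |
| Centring on the lap | within about 0.3 mm |
| Squareness to the lap | within about 0.3° |
| Lap sheet | level, near edge unmoved in the pictures |
| Press force | 13–14 N at the wrist, plus about 3 N strip weight on the deck |
| Offcut | flat in the tray, clear of the old scrap |

- **When these were taken:** the toe, centring and squareness figures come from just before the re-grip. The last pictures looked the same.
- **Not fully clean:** about 2 N of sideways force and 0.6° of tool tilt along the rib remained. The cameras cannot resolve flatness below about 1 mm, so it rests on the strip having settled freely before the re-grip.

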